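Strip down the pressing clamp for a putter face insert

ROBOT

A 7-joint arm with a two-finger parallel gripper is mounted at the origin on the work surface. World frame = base frame: x ahead of the robot, y to its left, z up, the work surface at z = 0. Lengths are in m, angles in rad, forces in N, time in s.
With the tool pointing down it reaches from about 0.425 to 0.875 m from the base axis. Payload 4.7 kg.
Tool frame: the origin (TCP) lies at the very end of the fingers, on their centre line; the grasp point (between the pads) lies behind it (ctrl.tcp_to_grasp is the z of the grasp point in the tool frame, in m); z points along the fingers, y is the line along which they close (so a half turn about z gives the same grasp; the last joint's range is limited). The gripper opens to 87 mm and grips with 3 to 60 N. Pads are 19 mm wide; open, the fingers measure 117 mm over their backs; the gripper's body (75 mm by 190 mm) begins 51 mm behind the grasp point.
Start: joints at [1.29, 0.321, -0.07, 1.45, 0.023, 1.371, -0.057], TCP at [0.189, -0.622, 0.202] pointing down, gripper open.
Joint ranges: [-2.86, 2.86], [-0.3, 2.09], [-1.38, 1.24], [0.06, 2.45], [-1.56, 4.7], [0.09, 2.05], [-2.69, 2.69]. Speed limits (rad/s): [2.57, 2.57, 3.14, 3.14, 3.14, 3.14, 3.14].

INTERFACE

Orientations are given as a rotation vector (axis times angle).
In Python, from bench import ctrl gives the robot as it stands.
- The arm moves only by the tool step_arm, never from a script. Its argument "targets" is a list of rows, each a list of 7 numbers: the shift along the world's x, y, z in cm, then the turn, a rotation vector about the world's x, y, z in degrees, then the opening, from 0 (shut) to 1 (fully open). A call has exactly 5 rows; each row shifts and turns the commanded pose from where the row before left it; what a row does not reach is not made up. A row lasts 1/12 s, in which the tool goes at most 41.7 mm and 7.16 degrees, less where a joint would pass 70% of its speed; a pose out of reach is approached as far as the arm can. A call with a gripper value outside its range is refused whole. The fingers move at their own pace and stop on an object; "force" is the grip in N (left out, the last holds). Time passes only in rows, so rows that do not move let the fingers close, or fill a call up. It gives the time, the measured TCP pose, the force, the opening and the grip force at its end, in the units of the state.
- ctrl.get_state(): the state, without advancing time (a new reading comes with each control period).
- ctrl.get_image(name): name is "scene" or "top"; returns (picture, depth): 420x560x3 uint8, red, green, blue; 420x560 float32, m along the optical axis (not along the pixel's ray), 0 where there is no reading.
- ctrl.camera_params(name): a dict with "intrinsics" (3x3 intrinsics, pixels), "distortion" ([k1, k2, p1, p2, k3] as OpenCV has them; the pictures are not rectified), "rvec" (rotation vector, rad) and "tvec" (3), from world to camera coordinates, as OpenCV has them. Camera axes: x right, y down, z forward; pixel columns grow to the right and rows downward; lengths in m; the calibration is good to about 2 mm. A picture is of the moment at which its call begins. camera_params takes no time and is no camera call.
- ctrl.close_job(): hands the job in; it is judged then, once.
The state is a dict: "time": time; "joint_positions": joint angles; "qd": joint speeds; "joint_torque": joint torques, N m; "position": TCP position; "tool_rot": TCP orientation; "ft_force": force on the tool from outside, world axes, zero at the start; "torque": the same for the moment, N m; "grip_width": opening from 0.0 (shut) to 1.0 (fully open); "grip_force": force on a finger pad.
Only numpy, scipy, OpenCV 4.12 (cv2) and the standard library are available. Lean on these libraries where they do the work, as an engineer would, in place of code of your own. Each camera call takes 0.05 s, during which the arm holds its last target. There are 200 camera calls.

TASK

The putter face insert has been pressed long enough: take the stack of three steel weights off the clamp bar, top one first, and stand each, centred and upright, on the rubber pad of its own shape and size (small cylinder, then square block, then large disc). Then lift the clamp bar by its cross handle right up until it stands upright or a little past, leave it open, and only then slide the flat insert out towards its free end from under the keeper lip, and lay it flat in the middle of the grey stone plate, in line with the plate's long side.

Things in the scene. Friction and masses are not known exactly. Their poses are not given: they have to be found in the camera images.
- slug: small plain steel cylinder, 26 mm diameter, 28 mm tall, about 0.12 kg, top of the stack. Origin: centre of its underside, z up.
- block: square steel block 42 x 42 mm, 22 mm tall, about 0.3 kg, middle of the stack. Origin: centre of its underside; x and y along its sides.
- disc: large steel disc, 64 mm diameter, 16 mm thick, about 0.4 kg, bottom of the stack, resting on the clamp bar's 44 x 50 mm pressure plate, whose top is 52 mm above the table. Origin: centre of its underside.
- insert: flat aluminium bar 110 (x) x 30 (y) x 8 mm, 0.07 kg, in the press channel. Origin: centre of underside, 34 mm above the table; axes = press axes. Its -x end (towards the robot) is free: front 45 mm overhang with clear sides, 24 mm of air below. Rear 42 mm between fences (2 mm play, tops 50 mm up), last 13 mm under a fixed keeper lip: slide it 15 mm or more (60 is ample) along -x, then lift.
- clamp_bar (a joint): angle of the hinged bar that crosses over the insert, 15 mm behind its centre: 0 closed (level, holding the insert), grows as the handle end is lifted, 1.57 upright, stop at 1.9. Dark steel, 24 mm wide, 10 mm thick, 0.12 kg. The hinge is stiff (0.12 N m): the bar stays where it is left; open, it stands 220 mm tall over the table.
- bar_handle (a point): middle of the black cross handle at the bar's free end: a round rod 12 mm thick, 34 mm long, parallel to the insert's x, 47.5 mm above the table when closed, only table below. The hinge axis, also parallel to x, lies 165 mm from here along the insert's +y at the same height: lifted, the handle swings on that arc up and over to +y. Gripped by its ends it pivots between the fingers.
- disc_pad: fixed round black rubber pad, 88 mm across on a slightly larger aluminium foot, top 8 mm above the table: the place of the disc. Origin: centre of its underside, on the table.
- block_pad: fixed square black rubber pad, 64 x 64 mm on a slightly larger aluminium foot, top 8 mm above the table: the place of the square block. Origin: centre of its underside, on the table; x and y along its sides.
- slug_pad: fixed small round black rubber pad, 50 mm across on a slightly larger aluminium foot, top 8 mm above the table: the place of the small cylinder. Origin: centre of its underside, on the table.
- plate: fixed grey stone inspection plate, 150 (x) x 80 (y) x 20 mm (z): the place of the insert. Origin: centre of its underside, on the table; x along its long side.
Not all that is in view belongs to the job. Leave any orange or purple look-alike of the block_pad alone. What is shaped like the block but blue or red is not meant.

How it is judged:
On the way, in this order (a step that is already met when the one before it is completed fails the run):
1. the small cylinder stands released on its small round pad (horizontal distance between slug and slug_pad below 0.012 m and z of slug in the frame of slug_pad between 0.004 and 0.012 m and angle between slug's own z axis and vertical below 0.1 rad and linear speed of slug below 0.03 m/s and angular speed of slug below 0.3 rad/s and contact force between the fingers and slug below 0.05 N), for 0.2 s.
2. the square block stands released on its square pad (horizontal distance between block and block_pad below 0.015 m and z of block in the frame of block_pad between 0.004 and 0.012 m and angle between block's own z axis and vertical below 0.1 rad and linear speed of block below 0.03 m/s and angular speed of block below 0.3 rad/s and contact force between the fingers and block below 0.05 N), for 0.2 s.
3. the disc lies released on its large round pad (horizontal distance between disc and disc_pad below 0.012 m and z of disc in the frame of disc_pad between 0.004 and 0.012 m and angle between disc's own z axis and vertical below 0.1 rad and linear speed of disc below 0.03 m/s and angular speed of disc below 0.3 rad/s and contact force between the fingers and disc below 0.05 N), for 0.2 s.
4. the clamp bar is lifted upright, with the insert still in its channel (value of joint clamp_bar above 1.3 rad and distance of insert from where it was at the start of the episode below 0.015 m), for 0.2 s.
At the end, for the whole second after the job is handed in: Cylinder and disc within 12 mm, block within 15 mm of the centre of their own pads, upright; insert flat on the plate, centred within 15 mm, in line with its long side within 0.25 rad (either way round); clamp bar open beyond 1.3 rad; all released and at rest (horizontal distance between slug and slug_pad below 0.012 m and z of slug in the frame of slug_pad between 0.004 and 0.012 m and angle between each of slug, block, disc, insert's own z axis and vertical below 0.1 rad and linear speed of each of slug, block, disc, insert below 0.03 m/s and angular speed of each of slug, block, disc, insert below 0.3 rad/s and horizontal distance between block and block_pad below 0.015 m and z of block in the frame of block_pad between 0.004 and 0.012 m and horizontal distance between disc and disc_pad below 0.012 m and z of disc in the frame of disc_pad between 0.004 and 0.012 m and horizontal distance between insert and plate below 0.015 m and z of insert in the frame of plate between 0.016 and 0.024 m and angle between the x axis of insert and the x axis of plate, either way round below 0.25 rad and value of joint clamp_bar above 1.3 rad and velocity of joint clamp_bar between -0.1 and 0.1 rad/s); the robot touches nothing.
It fails at once if the insert is pulled from the press (15 mm or more) while the clamp bar is not yet up (below 1 rad) (distance of insert from where it was at the start of the episode above 0.015 m and value of joint clamp_bar below 1 rad).
It also fails if it takes over 120 s, if anything falls off the work surface, if the arm or the gripper's body presses on something with over 40 N, if the wrist force passes 120 N, or if a joint passes its speed limit or range.

## Working session

There is one attempt and no reset: what is moved stays moved. The work goes in short steps, Python scripts to look and compute and a tool call to move; the robot and the scene stay as the last step left them, time stands still between calls to the robot, and variables do not carry over. Pictures are saved under pics/ and viewed, at most 14 in all, crops included, and the job is handed in when it is done.

Besides the shell and the picture viewer there is one more tool, called by a JSON object that holds its "fn" and its "kwargs". step_arm: Moves the arm, as the interface text tells. Its arguments: {"type":"object","properties":{"targets":{"type":"array"},"force":{"type":"number"}},"required":["targets"]}

```bash
mkdir -p pics
cat > h.py <<'E'
import numpy as np, cv2
from bench import ctrl
def grab(n,f):
    im,d=ctrl.get_image(n); cv2.imwrite(f'pics/{f}.png',cv2.cvtColor(im,cv2.COLOR_RGB2BGR)); np.save(f'pics/{f}.npy',d); return im,d
def ray(n,u,v):
    p=ctrl.camera_params(n);K=np.array(p["intrinsics"]);D=np.array(p["distortion"])
    R=cv2.Rodrigues(np.array(p["rvec"],float))[0];t=np.array(p["tvec"],float).ravel()
    q=cv2.undistortPoints(np.array([[[u,v]]],float),K,D).ravel()
    return -R.T@t, R.T@np.array([q[0],q[1],1])
def atz(n,u,v,z):
    o,r=ray(n,u,v); return o+r*(z-o[2])/r[2]
def atd(n,u,v,d):
    o,r=ray(n,u,v); return o+r*d
E
python3 - <<'E'
from h import *
for n in("scene","top"):
    grab(n,n+"0"); print(n,ray(n,280,210))
s=ctrl.get_state();print(s,ctrl.tcp_to_grasp)
E
```

```text
scene (array([1.07876755, 0.38814134, 0.73103567]), array([-0.61643682, -0.39279878, -0.6825717 ]))
top (array([ 0.37840411, -0.01772519,  1.04566274]), array([ 0.12208551, -0.01130516, -0.99252522]))
{'time': 0.1, 'joint_positions': array([ 1.2900794 ,  0.3217801 , -0.0701036 ,  1.45157263,  0.02262051,
        1.37077649, -0.05691761]), 'qd': array([ 0.00043158, -0.00165653,  0.00195841, -0.00136367,  0.00096751,
       -0.0002019 ,  0.00016727]), 'joint_torque': array([-1.17961426e-04, -4.92572021e+01, -4.05913275e-01, -3.13397563e+01,
       -6.43356121e-02,  3.95174848e-02,  6.47553725e-05]), 'position': array([ 0.18866806, -0.62145939,  0.20134092]), 'tool_rot': array([-3.10582177e+00, -4.61221434e-01,  5.68366806e-04]), 'ft_force': array([ 0.13192285, -0.55623425,  0.781392  ]), 'torque': array([-0.02628759,  0.01072489,  0.02590967]), 'grip_force': 0.0, 'grip_width': 1.0002719935588873} -0.0187
```

View pics/top0.png

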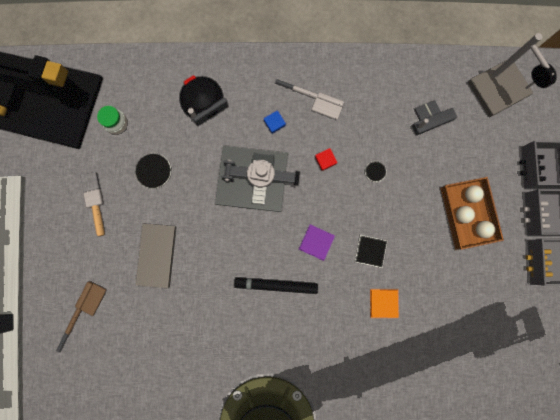

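View pics/scene0.png

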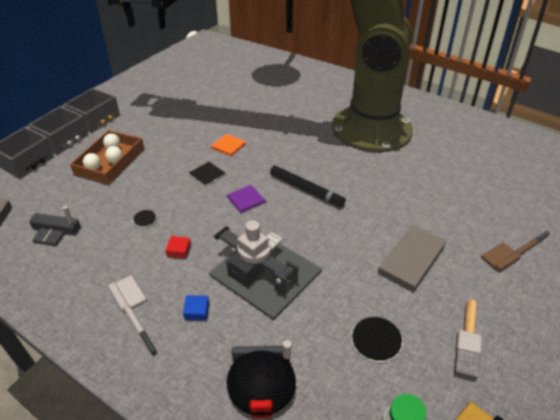

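The top view has robot +x up and +y left. The press is near (255,178), with the handle at (297,178) and the hinge near (228,172). The pads are slug (376,171), block (371,251) and disc (153,171), and the plate is at (155,255). I'll enlarge these for precise readings.

Run:
```python
from h import *
im=cv2.imread('pics/top0.png')
r=lambda x,y,w,h,s:cv2.resize(im[y:y+h,x:x+w],None,fx=s,fy=s,interpolation=cv2.INTER_CUBIC)
cv2.imwrite('pics/c1.png',r(210,140,100,75,8))
a=r(120,145,80,60,5);b=r(120,215,80,80,5)[:300];
def pad(i):
    o=np.zeros((300,400,3),np.uint8);o[:min(300,i.shape[0]),:min(400,i.shape[1])]=i[:300,:400];return o
g=[pad(r(120,145,80,60,5)),pad(r(350,145,80,60,5)),pad(r(113,220,80,75,4)),pad(r(345,225,80,60,5))]
cv2.imwrite('pics/c2.png',np.vstack([np.hstack(g[:2]),np.hstack(g[2:])]))
# dark-blob / rect fits
gr=cv2.cvtColor(im,cv2.COLOR_BGR2GRAY)
d=np.load('pics/top0.npy')
def fit(name,x,y,w,h,thr,z):
    m=(gr[y:y+h,x:x+w]<thr).astype(np.uint8)
    c=max(cv2.findContours(m,0,cv2.CHAIN_APPROX_NONE)[0],key=cv2.contourArea)
    c=c.reshape(-1,2)+[x,y]
    P=np.array([atz('top',u,v,z)[:2] for u,v in c],np.float32)
    px=cv2.minAreaRect(c.astype(np.float32)); (cx,cy),sz,an=cv2.minAreaRect(P)
    print(name,np.round(px[0],1),'world',np.round((cx,cy),4),np.round(sz,4),round(an,1),'depthz',np.round(atd('top',*px[0],d[int(px[0][1]),int(px[0][0])]),4))
fit('disc_pad',125,145,58,52,40,.008);fit('slug_pad',360,155,32,32,40,.008);fit('block_pad',350,230,42,42,45,.008)
# plate by depth height
H=np.array([[atd('top',u,v,d[v,u])[2] if d[v,u]>0 else 0 for u in range(130,185)] for v in range(215,300)])
m=((H>.012)&(H<.03)).astype(np.uint8)
c=max(cv2.findContours(m,0,cv2.CHAIN_APPROX_NONE)[0],key=cv2.contourArea).reshape(-1,2)+[130,215]
P=np.array([atz('top',u,v,.02)[:2] for u,v in c],np.float32);print('plate',cv2.minAreaRect(c.astype(np.float32)),cv2.minAreaRect(P),np.median(H[m>0]))
for u,v in[(261,168),(297,178),(228,172),(261,180),(270,182),(252,175),(259,196),(282,177)]: print(u,v,np.round(atd('top',u,v,d[v,u]),4))
```

```text
disc_pad [152.5 170.5] world [0.6043 0.289 ] [0.0831 0.079 ] 89.9 depthz [0.6035 0.288  0.0109]
slug_pad [375.5 171. ] world [ 0.6049 -0.2672] [0.0407 0.0429] 0.4 depthz [ 0.6048 -0.2671  0.0084]
block_pad [370.9 251. ] world [ 0.4065 -0.2511] [0.0608 0.0594] 78.6 depthz [ 0.4066 -0.2518  0.0044]Traceback (most recent call last):
  File "<stdin>", line 22, in <module>
  File "h.py", line 13, in atd
    o,r=ray(n,u,v); return o+r*d
        ~~~^^^^^^^
  File "h.py", line 6, in ray
    p=ctrl.camera_params(n);K=np.array(p["intrinsics"]);D=np.array(p["distortion"])
ValueError: time passes only in moves, steps and waits
```

View pics/c1.png

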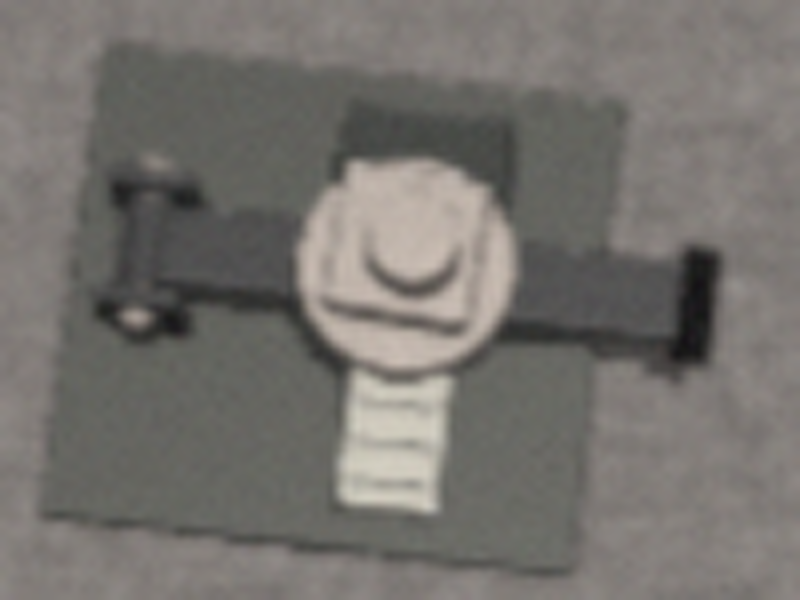

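View pics/c2.png

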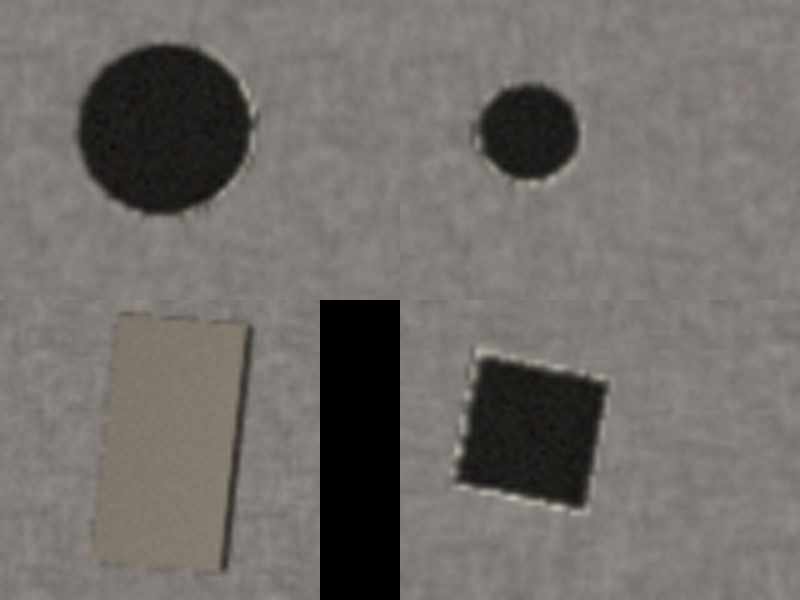

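Crop c1 (8x) shows the slug top at (412,235), block top centre (407,242), disc outline centre about (407,267), handle (698,303) and insert free-end corners (337,503)/(437,512). In c2 the plate corners are (118,315), (250,325), (225,572) and (95,562), and the block pad is turned about 11°. Next I convert these to world coordinates.

```bash
python3 - <<'E'
s=open('h.py').read()
s=s.replace("def ray(n,u,v):\n    p=ctrl.camera_params(n);","C={n:ctrl.camera_params(n) for n in('top','scene')}\ndef ray(n,u,v):\n    p=C[n];")
open('h.py','w').write(s)
E
python3 - <<'E'
from h import *
im=cv2.imread('pics/top0.png')
d=np.load('pics/top0.npy')
def c1(x,y,z): return atz('top',210+(x+.5)/8-.5,140+(y+.5)/8-.5,z)[:2]
def pr(n,p): print(n,np.round(p,4))
def yaw(a,b): return round(float(np.degrees(np.arctan2(*(b-a)[::-1]))),1)
pr('slugtop',c1(412,235,.118));pr('blocktop',[c1(*q,.09) for q in((345,160),(492,180),(465,325),(325,300))]);pr('discOutl',c1(407,262,.068))
pr('handle',c1(698,303,.0475));pr('hinge',c1(145,243,.0475))
L=[c1(352,375,.042),c1(337,503,.042)];R=[c1(452,375,.042),c1(437,512,.042)]
pr('insL',L);pr('insR',R);print(yaw(L[1],L[0]),yaw(R[1],R[0]))
b=[c1(*q,.0) for q in((105,45),(627,105),(575,572),(42,517))];pr('base',b);print(yaw(b[3],b[0]),yaw(b[2],b[1]),yaw(b[0],b[1]),yaw(b[3],b[2]))
p=[atz('top',113+(x+.5)/4-.5,220+(y-300+.5)/4-.5,.02)[:2] for x,y in((118,315),(250,325),(225,572),(95,562))]
pr('plate',p);pr('c',np.mean(p,0));print(yaw(p[3],p[0]),yaw(p[2],p[1]))
q=[atz('top',345+(x-400+.5)/5-.5,225+(y-300+.5)/5-.5,.008)[:2] for x,y in((477,357),(607,382),(585,508),(458,485))]
pr('bp',q);pr('c',np.mean(q,0));print(yaw(q[3],q[0]),yaw(q[2],q[1]))
for u,v in[(261,168),(297,178),(261,180),(257,182),(259,196),(284,176),(155,255),(153,171),(371,251),(376,171)]: pr((u,v),atd('top',u,v,np.median(d[v-1:v+2,u-1:u+2])))
sc=cv2.imread('pics/scene0.png');cv2.imwrite('pics/s1.png',cv2.resize(sc[210:310,205:325],None,fx=6,fy=6,interpolation=cv2.INTER_CUBIC))
E
```

```text
slugtop [0.5842 0.014 ]
blocktop [[ 6.123e-01  3.430e-02]
 [ 6.066e-01 -7.900e-03]
 [ 5.643e-01 -4.000e-04]
 [ 5.714e-01  3.960e-02]]
discOutl [0.5872 0.0171]
handle [ 0.5795 -0.069 ]
hinge [0.5972 0.0962]
insL [[0.5583 0.0341]
 [0.5197 0.0382]]
insR [[0.5584 0.0043]
 [0.5171 0.0085]]
-6.0 -5.8
base [[ 0.6713  0.1154]
 [ 0.6524 -0.0493]
 [ 0.5044 -0.0332]
 [ 0.5209  0.132 ]]
-6.3 -6.2 -96.6 -95.7
plate [[0.4705 0.3055]
 [0.4648 0.2244]
 [0.317  0.2351]
 [0.3221 0.3138]]
c [0.3936 0.2697]
-3.2 -4.1
bp [[ 0.4429 -0.225 ]
 [ 0.4308 -0.2886]
 [ 0.3697 -0.2764]
 [ 0.3807 -0.2146]]
c [ 0.406  -0.2512]
-9.5 -11.4
(261, 168) [0.586  0.0141 0.1192]
(297, 178) [ 0.5769 -0.0691  0.0536]
(261, 180) [0.5674 0.0153 0.0758]
(257, 182) [0.5639 0.0248 0.0697]
(259, 196) [0.535  0.0209 0.0437]
(284, 176) [ 0.5819 -0.0383  0.0523]
(155, 255) [0.3942 0.2704 0.0224]
(153, 171) [0.6025 0.287  0.0096]
(371, 251) [ 0.4064 -0.2512  0.0081]
(376, 171) [ 0.6046 -0.2681  0.0094]
```

View pics/s1.png

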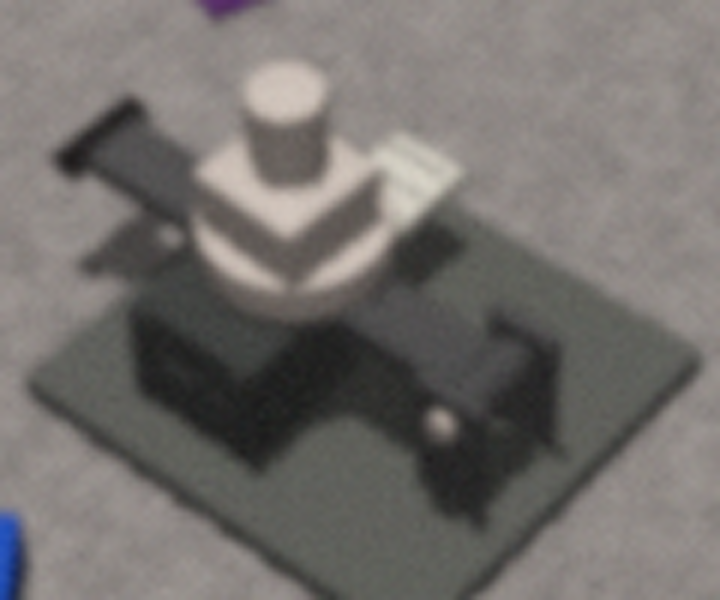

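Cross-checks agree: handle to hinge is 166 mm (given 165), heights match, and the plate comes out at 150x80. The stack is at about (0.587, 0.015), press yaw is about -6.2°, and the bar line agrees. I start moving above the slug.

{"fn": "step_arm", "kwargs": {"targets": [[2, 3.18, 0, 0, 0, -1.16, 1], [2, 3.18, 0, 0, 0, -1.16, 1], [2, 3.18, 0, 0, 0, -1.16, 1], [2, 3.18, 0, 0, 0, -1.16, 1], [2, 3.18, 0, 0, 0, -1.16, 1]], "force": 30}}

```text
time: 0.52
position: [0.2893, -0.4611, 0.2019]
tool_rot: [-3.126, -0.302, 0.001]
ft_force: [1.3, -1.3, 0.4]
grip_width: 1.004
grip_force: 0.0
```

{"fn": "step_arm", "kwargs": {"targets": [[2, 3.18, 0, 0, 0, -1.16, 1], [2, 3.18, 0, 0, 0, -1.16, 1], [2, 3.18, 0, 0, 0, -1.16, 1], [2, 3.18, 0, 0, 0, -1.16, 1], [2, 3.18, 0, 0, 0, -1.16, 1]]}}

```text
time: 0.93
position: [0.3893, -0.3022, 0.2022]
tool_rot: [3.138, 0.143, -0.001]
ft_force: [0.5, 0.8, 0.2]
grip_width: 1.004
grip_force: 0.0
```

{"fn": "step_arm", "kwargs": {"targets": [[2, 3.18, 0, 0, 0, -1.16, 1], [2, 3.18, 0, 0, 0, -1.16, 1], [2, 3.18, 0, 0, 0, -1.16, 1], [2, 3.18, 0, 0, 0, -1.16, 1], [2, 3.18, 0, 0, 0, -1.16, 1]]}}

```text
time: 1.35
position: [0.4892, -0.1432, 0.2022]
tool_rot: [3.141, -0.016, -0.0]
ft_force: [0.9, -0.8, -0.1]
grip_width: 1.001
grip_force: 0.0
```

{"fn": "step_arm", "kwargs": {"targets": [[2, 3.18, 0, 0, 0, -1.16, 1], [2, 3.18, 0, 0, 0, -1.16, 1], [2, 3.18, 0, 0, 0, -1.16, 1], [1.8, 3.18, 0, 0, 0, -1.16, 1], [0, 0, 0, 0, 0, 0, 1]]}}

```text
time: 1.77
position: [0.5687, -0.0082, 0.2022]
tool_rot: [-3.133, 0.125, -0.002]
ft_force: [-0.9, 0.9, -1.0]
grip_width: 1.002
grip_force: 0.0
```

{"fn": "step_arm", "kwargs": {"targets": [[1.7, 2.2, 0, 0, 0, -1.5, 1], [0, 0, -3, 0, 0, 0, 1], [0, 0, -3, 0, 0, 0, 1], [0, 0, 0, 0, 0, 0, 1], [0, 0, 0, 0, 0, 0, 1]]}}

```text
time: 2.18
position: [0.5822, 0.0038, 0.1409]
tool_rot: [3.136, -0.182, -0.007]
ft_force: [0.6, -0.2, 0.2]
grip_width: 1.001
grip_force: 0.0
```

{"fn": "step_arm", "kwargs": {"targets": [[0.4, 1.05, 0, 0, 0, 0, 1], [0, 0, -1.5, 0, 0, 0, 1], [0, 0, 0, 0, 0, 0, 1], [0, 0, 0, 0, 0, 0, 1], [0, 0, 0, 0, 0, 0, 1]]}}

```text
time: 2.6
position: [0.5887, 0.0147, 0.129]
tool_rot: [3.136, -0.183, 0.003]
ft_force: [-0.6, 0.3, -0.5]
grip_width: 0.999
grip_force: 0.0
```

Run:
```python
from h import *
im,d=grab('scene','s2')
cv2.imwrite('pics/s2c.png',cv2.resize(cv2.imread('pics/s2.png')[150:290,180:340],None,fx=4,fy=4,interpolation=cv2.INTER_CUBIC))
print(ctrl.get_state()['position'])
def c(x,y,z): return np.round(atz('scene',205+(x+.5)/6-.5,210+(y+.5)/6-.5,z),4)
print('slug',c(287,92,.118),'handle',c(98,135,.0475))
```

```text
[0.58871362 0.01463202 0.12887916]
slug [0.5858 0.0147 0.118 ] handle [ 0.5801 -0.0694  0.0475]
```

View pics/s2c.png

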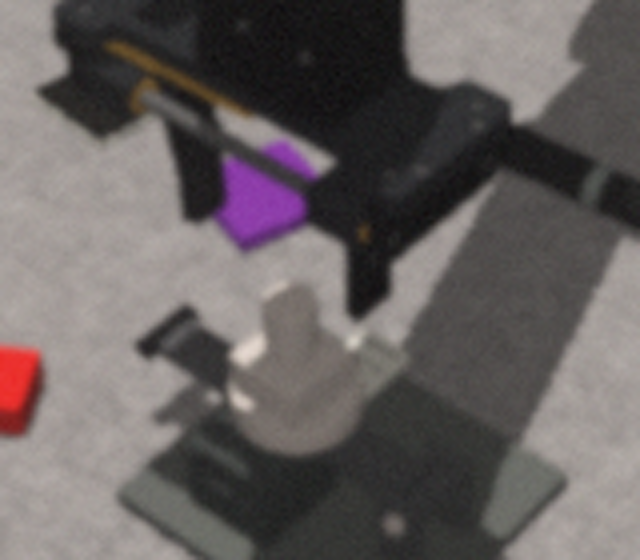

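The picture shows the open fingers, tips near (200,215) and (365,315), straddling the slug top at (290,295). The scene camera puts the slug at (0.586, 0.0147), which matches the top camera, so I descend and grip.

{"fn": "step_arm", "kwargs": {"targets": [[-0.3, 0, -1.7, 0, 0, 0, 1], [0, 0, -1.8, 0, 0, 0, 1], [0, 0, 0, 0, 0, 0, 1], [0, 0, 0, 0, 0, 0, 0.7], [0, 0, 0, 0, 0, 0, 0.5]]}}

```text
time: 3.07
position: [0.5857, 0.0147, 0.0937]
tool_rot: [-3.136, 0.183, -0.003]
ft_force: [-0.2, -0.0, 0.5]
grip_width: 0.919
grip_force: 0.0
```

{"fn": "step_arm", "kwargs": {"targets": [[0, 0, 0, 0, 0, 0, 0.1], [0, 0, 0, 0, 0, 0, 0.1], [0, 0, 0, 0, 0, 0, 0.1], [0, 0, 0, 0, 0, 0, 0.1], [0, 0, 0, 0, 0, 0, 0.1]]}}

```text
time: 3.48
position: [0.585, 0.0147, 0.0927]
tool_rot: [3.136, -0.182, 0.001]
ft_force: [0.4, 0.3, 0.2]
grip_width: 0.552
grip_force: 0.0
```

{"fn": "step_arm", "kwargs": {"targets": [[0, 0, 0, 0, 0, 0, 0.1], [0, 0, 0, 0, 0, 0, 0.1], [0, 0, 0, 0, 0, 0, 0.1], [0, 0, 0, 0, 0, 0, 0.1], [0, 0, 0, 0, 0, 0, 0.1]]}}

```text
time: 3.9
position: [0.5848, 0.0145, 0.0924]
tool_rot: [3.136, -0.182, -0.0]
ft_force: [-0.2, -0.4, 0.5]
grip_width: 0.28
grip_force: 30.0
```

{"fn": "step_arm", "kwargs": {"targets": [[0, 0, 0, 0, 0, 0, 0.1], [0, 0, 0, 0, 0, 0, 0.1], [0, 0, 1, 0, 0, 0, 0.1], [0, 0, 1.5, 0, 0, 0, 0.1], [0, 0, 1.5, 0, 0, 0, 0.1]]}}

```text
time: 4.32
position: [0.5843, 0.0151, 0.1327]
tool_rot: [-3.136, 0.182, 0.002]
ft_force: [0.8, -0.1, -0.9]
grip_width: 0.284
grip_force: 30.0
```

{"fn": "step_arm", "kwargs": {"targets": [[0.25, -3.5, 0, 0, 0, 0, 0.1], [0.25, -3.5, 0, 0, 0, 0, 0.1], [0.25, -3.5, 0, 0, 0, 0, 0.1], [0.25, -3.5, 0, 0, 0, 0, 0.1], [0.25, -3.5, 0, 0, 0, 0, 0.1]]}}

```text
time: 4.73
position: [0.5973, -0.1616, 0.1331]
tool_rot: [-3.136, 0.181, -0.001]
ft_force: [1.4, 0.2, -1.7]
grip_width: 0.28
grip_force: 30.0
```

{"fn": "step_arm", "kwargs": {"targets": [[0.25, -3.5, 0, 0, 0, 0, 0.1], [0.25, -3.5, 0, 0, 0, 0, 0.1], [0.25, -3.5, 0, 0, 0, 0, 0.1], [0, 0, 0, 0, 0, 0, 0.1], [0, 0, 0, 0, 0, 0, 0.1]]}}

```text
time: 5.15
position: [0.6039, -0.2688, 0.1321]
tool_rot: [3.136, -0.191, -0.001]
ft_force: [-0.2, 0.5, -0.4]
grip_width: 0.279
grip_force: 30.0
```

{"fn": "step_arm", "kwargs": {"targets": [[0, 0, -3.5, 0, 0, 0, 0.1], [0, 0, -3.5, 0, 0, 0, 0.1], [0, 0, -3, 0, 0, 0, 0.1], [0, 0, 0, 0, 0, 0, 0.1], [0, 0, 0, 0, 0, 0, 0.1]]}}

```text
time: 5.57
position: [0.6038, -0.2631, 0.0313]
tool_rot: [-3.134, 0.179, 0.005]
ft_force: [0.5, 0.5, -1.3]
grip_width: 0.278
grip_force: 30.0
```

{"fn": "step_arm", "kwargs": {"targets": [[0, 0, -1, 0, 0, 0, 0.1], [0, 0, 0, 0, 0, 0, 0.1], [0, 0, 0, 0, 0, 0, 0.1], [0, 0, 0, 0, 0, 0, 0.1], [0, 0, 0, 0, 0, 0, 0.1]]}}

```text
time: 5.98
position: [0.6056, -0.2656, 0.0237]
tool_rot: [3.135, -0.182, 0.003]
ft_force: [0.1, -1.2, -1.9]
grip_width: 0.28
grip_force: 30.0
```

{"fn": "step_arm", "kwargs": {"targets": [[-0.1, -0.15, -0.6, 0, 0, 0, 0.1], [0, 0, -0.5, 0, 0, 0, 0.1], [0, 0, 0, 0, 0, 0, 0.1], [0, 0, 0, 0, 0, 0, 0.1], [0, 0, 0, 0, 0, 0, 0.1]]}}

```text
time: 6.4
position: [0.6037, -0.2667, 0.0111]
tool_rot: [-3.136, 0.182, 0.001]
ft_force: [-1.0, 0.4, -1.4]
grip_width: 0.285
grip_force: 30.0
```

{"fn": "step_arm", "kwargs": {"targets": [[0, 0, -0.1, 0, 0, 0, 0.1], [0, 0, 0, 0, 0, 0, 0.1], [0, 0, 0, 0, 0, 0, 0.4], [0, 0, 0, 0, 0, 0, 0.7], [0, 0, 0, 0, 0, 0, 0.8]]}}

```text
time: 6.82
position: [0.6042, -0.2669, 0.0108]
tool_rot: [3.136, -0.182, 0.001]
ft_force: [0.2, -0.7, 0.4]
grip_width: 0.427
grip_force: 0.0
```

{"fn": "step_arm", "kwargs": {"targets": [[0, 0, 0, 0, 0, 0, 0.8], [0, 0, 0, 0, 0, 0, 0.8], [0, 0, 3, 0, 0, 0, 0.8], [0, 0, 4, 0, 0, 0, 0.8], [0, 0, 4, 0, 0, 0, 0.8]]}}

```text
time: 7.23
position: [0.6027, -0.2664, 0.1205]
tool_rot: [-3.135, 0.182, 0.004]
ft_force: [0.6, -0.3, 0.4]
grip_width: 0.764
grip_force: 0.0
```

{"fn": "step_arm", "kwargs": {"targets": [[-0.2, 3.5, 2, 0, 0, 0, 0.8], [-0.2, 3.5, 0, 0, 0, 0, 0.8], [-0.2, 3.5, 0, 0, 0, 0, 0.8], [-0.2, 3.5, 0, 0, 0, 0, 0.8], [-0.2, 3.5, 0, 0, 0, 0, 0.8]]}}

```text
time: 7.65
position: [0.5937, -0.0903, 0.141]
tool_rot: [3.136, -0.183, 0.001]
ft_force: [0.6, -0.4, -0.1]
grip_width: 0.795
grip_force: 0.0
```

Run:
```python
from h import *
im,d=grab('top','t2')
b=cv2.imread('pics/t2.png');r=lambda x,y,w,h,s:cv2.resize(b[y:y+h,x:x+w],None,fx=s,fy=s,interpolation=cv2.INTER_CUBIC)
cv2.imwrite('pics/t2c.png',np.hstack([r(355,150,40,60,8),r(235,150,50,60,8)]))
```

```text
(no output)
```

View pics/t2c.png

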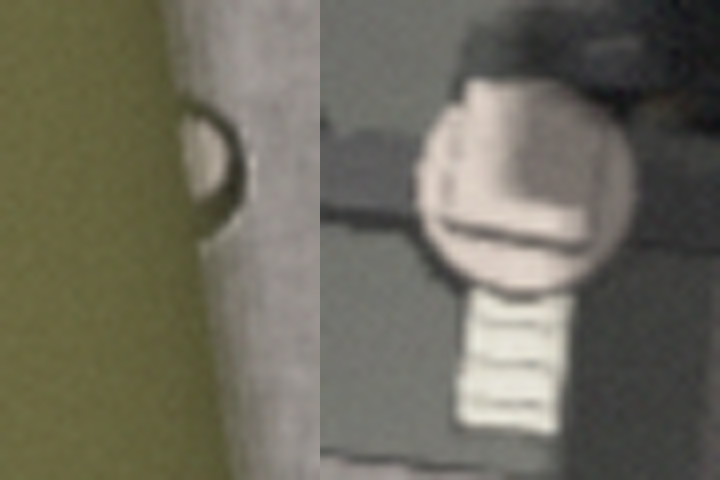

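The slug stands on its pad (left panel, about (210,160)), and the block is undisturbed with its front edge from (443,218) to (590,245). Next is the block.

{"fn": "step_arm", "kwargs": {"targets": [[-0.15, 3.5, 0, 0, 0, -1, 0.85], [-0.15, 3.5, 0, 0, 0, -1, 0.85], [-0.15, 3.5, 0, 0, 0, 0, 0.85], [0, 0, 0, 0, 0, 0, 0.85], [0, 0, 0, 0, 0, 0, 0.85]]}}

```text
time: 8.12
position: [0.5892, 0.0165, 0.1409]
tool_rot: [-3.133, 0.228, -0.001]
ft_force: [0.6, -1.4, -0.3]
grip_width: 0.849
grip_force: 0.0
```

{"fn": "step_arm", "kwargs": {"targets": [[0, 0, 0, 0, 0, 0, 0.85], [0, 0, -2, 0, 0, 0, 0.85], [0, 0, 0, 0, 0, 0, 0.85], [0, 0, 0, 0, 0, 0, 0.85], [0, 0, 0, 0, 0, 0, 0.85]]}}

```text
time: 8.53
position: [0.5895, 0.0119, 0.1207]
tool_rot: [3.132, -0.24, -0.0]
ft_force: [0.6, -0.2, -0.4]
grip_width: 0.848
grip_force: 0.0
```

{"fn": "step_arm", "kwargs": {"targets": [[-0.05, 0.45, -1.6, 0, 0, 0, 0.85], [0, 0, -1.6, 0, 0, 0, 0.85], [0, 0, -1.7, 0, 0, 0, 0.85], [0, 0, 0, 0, 0, 0, 0.85], [0, 0, 0, 0, 0, 0, 0.6]]}}

```text
time: 8.95
position: [0.5887, 0.0172, 0.0715]
tool_rot: [3.132, -0.238, -0.002]
ft_force: [-0.3, 0.4, 0.8]
grip_width: 0.827
grip_force: 0.0
```

{"fn": "step_arm", "kwargs": {"targets": [[0, 0, 0, 0, 0, 0, 0.3], [0, 0, 0, 0, 0, 0, 0.3], [0, 0, 0, 0, 0, 0, 0.3], [0, 0, 0, 0, 0, 0, 0.3], [0, 0, 0, 0, 0, 0, 0.3]], "force": 40}}

```text
time: 9.37
position: [0.5892, 0.0177, 0.072]
tool_rot: [3.132, -0.237, 0.001]
ft_force: [-0.1, 0.1, -0.4]
grip_width: 0.479
grip_force: 0.0
```

{"fn": "step_arm", "kwargs": {"targets": [[0, 0, 0, 0, 0, 0, 0.3], [0, 0, 0, 0, 0, 0, 0.3], [0, 0, 0, 0, 0, 0, 0.3], [0, 0, 0, 0, 0, 0, 0.3], [0, 0, 0, 0, 0, 0, 0.3]]}}

```text
time: 9.78
position: [0.5888, 0.0177, 0.0714]
tool_rot: [3.133, -0.237, -0.0]
ft_force: [-0.1, 0.7, -0.4]
grip_width: 0.305
grip_force: 0.0
```

Run:
```python
from h import *
im,d=grab('scene','s3')
cv2.imwrite('pics/s3c.png',cv2.resize(cv2.imread('pics/s3.png')[150:310,180:360],None,fx=4,fy=3.7,interpolation=cv2.INTER_CUBIC))
print(ctrl.get_state())
```

```text
{'time': 9.8333, 'joint_positions': array([ 0.44482079,  0.35585764, -0.62038837,  1.74277037,  0.22748231,
        1.11567483, -1.96849765]), 'qd': array([-0.00102167, -0.0013802 ,  0.00157343,  0.0014022 ,  0.00164087,
        0.00143585,  0.00195301]), 'joint_torque': array([ 1.75288515e-04, -4.24352539e+01, -6.10833004e+00, -2.80435663e+01,
        8.00175156e-03, -8.21583671e-02,  6.14097394e-05]), 'position': array([0.58881234, 0.01771603, 0.07134949]), 'tool_rot': array([ 3.13258814e+00, -2.36906846e-01, -1.99885397e-04]), 'ft_force': array([-0.05780506,  0.05754619, -0.44803037]), 'torque': array([ 0.02250207,  0.04991268, -0.02795813]), 'grip_force': 0.0, 'grip_width': 0.29900548027342316}
```

View pics/s3c.png

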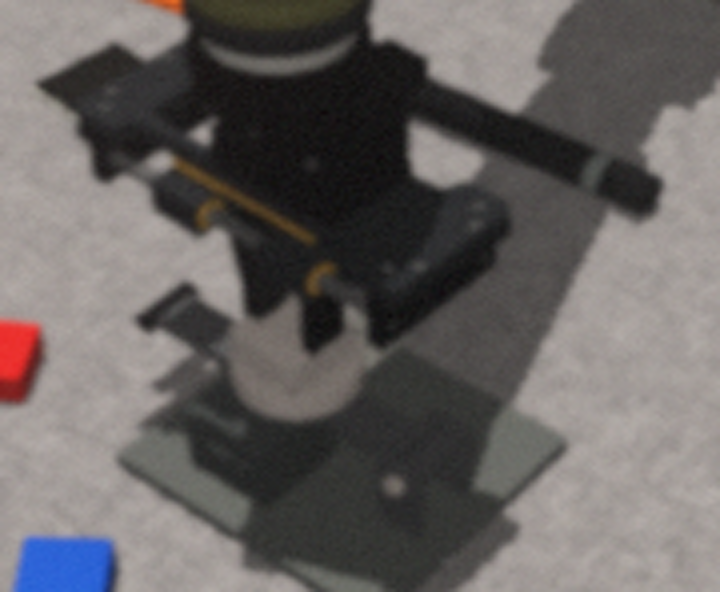

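The picture shows the fingers closed to 26 mm beside the block (right finger tip about (320,350)) with no grip force, so the block isn't between them. I raise gently without opening, then look.

{"fn": "step_arm", "kwargs": {"targets": [[0, 0, 0.5, 0, 0, 0, 0.3], [0, 0, 1, 0, 0, 0, 0.3], [0, 0, 1.5, 0, 0, 0, 0.3], [0, 0, 3, 0, 0, 0, 0.3], [0, 0, 3, 0, 0, 0, 0.3]]}}

```text
time: 10.25
position: [0.5881, 0.0178, 0.1625]
tool_rot: [-3.133, 0.236, 0.003]
ft_force: [0.1, 0.5, 1.3]
grip_width: 0.296
grip_force: 0.0
```

Run:
```python
from h import *
s=ctrl.get_state();print(s['position'],s['grip_width'],s['grip_force'])
im,d=grab('scene','s4');im,d=grab('top','t4')
a=cv2.resize(cv2.imread('pics/s4.png')[180:300,190:310],(390,390),interpolation=cv2.INTER_CUBIC)
b=cv2.resize(cv2.imread('pics/t4.png')[140:240,220:320],(390,390),interpolation=cv2.INTER_CUBIC)
cv2.imwrite('pics/m4.png',np.hstack([a,b]))
```

```text
[0.58812767 0.01781243 0.16245992] 0.29633034865331825 0.0
```

View pics/m4.png

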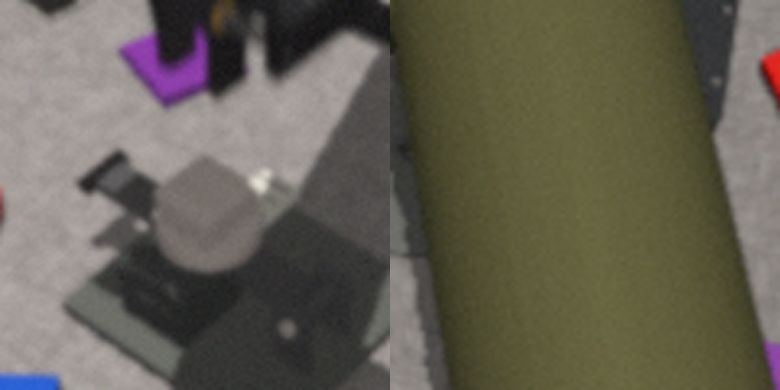

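Run:
```python
from h import *
for x,y in((250,318),(320,353),(265,320)):
    u,v=180+x/4,150+y/3.7
    print([np.round(atz('scene',u,v,z),4) for z in(.0714,.09,.1)])
im=cv2.imread('pics/s4.png')[215:275,225:285]
im=cv2.convertScaleAbs(im,alpha=1.9,beta=-60)
cv2.imwrite('pics/s4d.png',cv2.resize(im,(600,600),interpolation=cv2.INTER_CUBIC))
d=np.load('pics/s4.npy')
for v in range(226,256,3): print(v,[tuple(int(round(k*1000)) for k in atd('scene',u,v,d[v,u])) for u in range(240,270,4)])
```

```text
[array([ 0.5832, -0.0124,  0.0714]), array([ 0.5971, -0.0011,  0.09  ]), array([0.6047, 0.005 , 0.1   ])]
[array([0.5852, 0.0296, 0.0714]), array([0.5991, 0.0397, 0.09  ]), array([0.6066, 0.0452, 0.1   ])]
[array([ 0.5804, -0.0055,  0.0714]), array([0.5945, 0.0056, 0.09  ]), array([0.602 , 0.0116, 0.1   ])]
226 [(508, -78, -1), (501, -72, -3), (499, -63, 0), (492, -58, -3), (490, -48, 1), (481, -44, -4), (478, -35, -2), (475, -27, -1)]
229 [(515, -73, -1), (509, -66, -2), (505, -59, -2), (572, 3, 89), (496, -44, -1), (492, -36, 0), (485, -31, -3), (483, -22, 1)]
232 [(521, -69, -3), (518, -60, -1), (584, 2, 91), (580, 8, 91), (574, 14, 89), (508, -26, 10), (494, -25, -2), (491, -16, 1)]
235 [(530, -62, 0), (593, -1, 89), (590, 6, 90), (585, 12, 89), (581, 18, 90), (576, 24, 89), (572, 30, 88), (531, 11, 41)]
238 [(604, -2, 90), (599, 4, 89), (596, 10, 90), (591, 17, 90), (587, 22, 89), (583, 29, 89), (580, 35, 90), (536, 15, 40)]
241 [(608, 1, 87), (606, 9, 90), (602, 15, 90), (598, 21, 91), (593, 26, 88), (590, 34, 91), (585, 39, 88), (566, 35, 69)]
244 [(609, 1, 80), (610, 12, 88), (607, 18, 88), (606, 27, 92), (598, 30, 87), (595, 37, 88), (585, 39, 80), (571, 38, 68)]
247 [(610, 2, 73), (612, 13, 81), (612, 22, 87), (611, 30, 90), (606, 36, 89), (596, 37, 81), (586, 39, 73), (577, 42, 66)]
250 [(612, 3, 68), (613, 13, 74), (613, 22, 79), (613, 32, 86), (606, 35, 81), (596, 37, 73), (587, 40, 67), (585, 47, 69)]
253 [(618, 7, 67), (614, 13, 67), (613, 22, 71), (614, 32, 79), (605, 34, 72), (598, 38, 67), (594, 44, 67), (586, 48, 62)]
```

View pics/s4d.png

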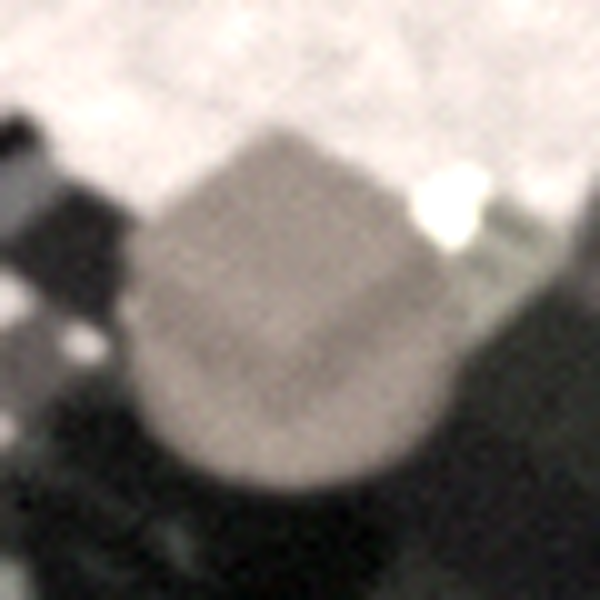

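Run:
```python
from h import *
for f,z0,us in(('s2',.129,[(230,range(196,210,2)),(228,range(196,210,2)),(271,range(218,234,2)),(268,range(218,234,2))]),('s3',.0714,[(244,range(224,242,2)),(247,range(224,242,2)),(258,range(232,252,2)),(261,range(232,252,2))])):
    d=np.load(f'pics/{f}.npy');print(f,z0)
    for u,vs in us: print(u,[(v,)+tuple(int(round(k*1000)) for k in atd('scene',u,v,d[v,u])) for v in vs])
```

```text
s2 0.129
230 [(196, 590, -29, 170), (198, 589, -30, 164), (200, 591, -29, 161), (202, 590, -30, 155), (204, 592, -29, 152), (206, 467, -136, -2), (208, 474, -131, 0)]
228 [(196, 593, -30, 172), (198, 594, -30, 168), (200, 594, -31, 163), (202, 595, -30, 159), (204, 596, -30, 155), (206, 471, -139, 0), (208, 475, -136, -2)]
271 [(218, 604, 68, 178), (220, 602, 67, 171), (222, 601, 66, 166), (224, 603, 67, 163), (226, 602, 67, 157), (228, 602, 66, 152), (230, 480, -16, -3), (232, 521, 11, 42)]
268 [(218, 606, 64, 178), (220, 606, 63, 173), (222, 607, 64, 169), (224, 607, 64, 164), (226, 605, 63, 158), (228, 608, 64, 156), (230, 607, 64, 150), (232, 491, -16, 1)]
s3 0.0714
244 [(224, 630, 31, 166), (226, 598, 5, 120), (228, 596, 3, 113), (230, 597, 3, 108), (232, 596, 2, 102), (234, 599, 4, 99), (236, 596, 2, 91), (238, 598, 3, 88), (240, 603, 7, 89)]
247 [(224, 631, 38, 171), (226, 630, 37, 165), (228, 591, 6, 110), (230, 589, 4, 102), (232, 591, 5, 99), (234, 590, 4, 91), (236, 592, 5, 88), (238, 596, 8, 88), (240, 600, 11, 89)]
258 [(232, 604, 40, 130), (234, 604, 40, 125), (236, 604, 39, 119), (238, 603, 39, 112), (240, 603, 38, 107), (242, 604, 39, 103), (244, 602, 37, 95), (246, 601, 36, 88), (248, 601, 36, 83), (250, 601, 36, 77)]
261 [(232, 599, 43, 127), (234, 595, 40, 117), (236, 595, 39, 111), (238, 595, 40, 106), (240, 594, 39, 99), (242, 596, 40, 96), (244, 592, 37, 86), (246, 593, 38, 82), (248, 593, 37, 76), (250, 594, 38, 72)]
```

The depth data show the fingertips physically about 19 mm above the reported TCP: tips at 0.150 when the state said 0.129, and at 0.090 when it said 0.0714. The fingers closed just above the block and nothing moved. From here I use tip height = state z + 0.019.

{"fn": "step_arm", "kwargs": {"targets": [[0.05, -0.12, 0, 0, 0, 0, 0.85], [0, 0, 0, 0, 0, 0, 0.85], [0, 0, 0, 0, 0, 0, 0.85], [0, 0, 0, 0, 0, 0, 0.85], [0, 0, 0, 0, 0, 0, 0.85]]}}

```text
time: 10.77
position: [0.5887, 0.0165, 0.1604]
tool_rot: [-3.133, 0.237, 0.003]
ft_force: [0.4, 0.1, 0.6]
grip_width: 0.599
grip_force: 0.0
```

{"fn": "step_arm", "kwargs": {"targets": [[0, 0, 0, 0, 0, 0, 0.85], [0, 0, 0, 0, 0, 0, 0.85], [0, 0, 0, 0, 0, 0, 0.85], [0, 0, -3, 0, 0, 0, 0.85], [0, 0, 0, 0, 0, 0, 0.85]]}}

```text
time: 11.18
position: [0.5865, 0.0161, 0.1273]
tool_rot: [3.132, -0.237, -0.011]
ft_force: [-2.3, -0.3, -1.1]
grip_width: 0.843
grip_force: 0.0
```

{"fn": "step_arm", "kwargs": {"targets": [[0, 0, -3, 0, 0, 0, 0.85], [0, 0, -2, 0, 0, 0, 0.85], [0, 0, 0, 0, 0, 0, 0.85], [0, 0, 0, 0, 0, 0, 0.85], [0, 0, 0, 0, 0, 0, 0.85]]}}

```text
time: 11.6
position: [0.5902, 0.0167, 0.0829]
tool_rot: [-3.132, 0.237, -0.002]
ft_force: [-1.1, 0.2, -0.3]
grip_width: 0.85
grip_force: 0.0
```

{"fn": "step_arm", "kwargs": {"targets": [[0, 0, -1.5, 0, 0, 0, 0.85], [0, 0, -1.2, 0, 0, 0, 0.85], [0, 0, 0, 0, 0, 0, 0.85], [0, 0, 0, 0, 0, 0, 0.85], [0, 0, 0, 0, 0, 0, 0.85]]}}

```text
time: 12.02
position: [0.5898, 0.0166, 0.0552]
tool_rot: [-3.133, 0.237, -0.001]
ft_force: [0.2, 0.3, -0.5]
grip_width: 0.849
grip_force: 0.0
```

{"fn": "step_arm", "kwargs": {"targets": [[0, 0, 0, 0, 0, 0, 0.35], [0, 0, 0, 0, 0, 0, 0.35], [0, 0, 0, 0, 0, 0, 0.35], [0, 0, 0, 0, 0, 0, 0.35], [0, 0, 0, 0, 0, 0, 0.35]], "force": 40}}

```text
time: 12.43
position: [0.5894, 0.0165, 0.0546]
tool_rot: [3.133, -0.237, 0.0]
ft_force: [0.4, 0.4, -0.0]
grip_width: 0.557
grip_force: 0.0
```

{"fn": "step_arm", "kwargs": {"targets": [[0, 0, 0, 0, 0, 0, 0.35], [0, 0, 0, 0, 0, 0, 0.35], [0, 0, 0, 0, 0, 0, 0.35], [0, 0, 0, 0, 0, 0, 0.35], [0, 0, 0, 0, 0, 0, 0.35]]}}

```text
time: 12.85
position: [0.5894, 0.0165, 0.0545]
tool_rot: [3.132, -0.237, 0.0]
ft_force: [0.1, -0.1, 1.0]
grip_width: 0.478
grip_force: 39.9
```

{"fn": "step_arm", "kwargs": {"targets": [[0, 0, 1, 0, 0, 0, 0.35], [0, 0, 2, 0, 0, 0, 0.35], [0, 0, 2, 0, 0, 0, 0.35], [-1.02, -1.5, 0, 0, 0, 0, 0.35], [-2.03, -2.97, 0, 0, 0, 0, 0.35]]}}

```text
time: 13.27
position: [0.5614, -0.023, 0.1066]
tool_rot: [-3.129, 0.225, -0.008]
ft_force: [0.9, -0.6, -2.7]
grip_width: 0.484
grip_force: 39.9
```

{"fn": "step_arm", "kwargs": {"targets": [[-2.03, -2.97, 0, 0, 0, 0, 0.35], [-2.03, -2.97, 0, 0, 0, 0, 0.35], [-2.03, -2.97, 0, 0, 0, 0, 0.35], [-2.03, -2.97, 0, 0, 0, 0, 0.35], [-2.03, -2.97, 0, 0, 0, 0, 0.35]]}}

```text
time: 13.68
position: [0.456, -0.1777, 0.1047]
tool_rot: [3.133, -0.236, 0.0]
ft_force: [1.3, -0.6, -1.9]
grip_width: 0.478
grip_force: 39.9
```

{"fn": "step_arm", "kwargs": {"targets": [[-2.03, -2.97, 0, 0, 0, 0, 0.35], [-2.03, -2.97, 0, 0, 0, 0, 0.35], [-1.02, -1.5, 0, 0, 0, 0, 0.35], [0, 0, 0, 0, 0, 0, 0.35], [0, 0, 0, 0, 0, 0, 0.35]]}}

```text
time: 14.1
position: [0.4058, -0.2518, 0.1046]
tool_rot: [-3.132, 0.241, 0.0]
ft_force: [0.6, 0.3, -2.9]
grip_width: 0.479
grip_force: 39.9
```

{"fn": "step_arm", "kwargs": {"targets": [[0, 0, -2.5, 0, 0, 0, 0.35], [0, 0, -2.5, 0, 0, 0, 0.35], [0, 0, -2.5, 0, 0, 0, 0.35], [0, 0, 0, 0, 0, 0, 0.35], [0, 0, 0, 0, 0, 0, 0.35]]}}

```text
time: 14.52
position: [0.4063, -0.249, 0.0287]
tool_rot: [-3.13, 0.233, 0.004]
ft_force: [-0.6, 0.5, -2.3]
grip_width: 0.476
grip_force: 39.9
```

{"fn": "step_arm", "kwargs": {"targets": [[0, 0, 0, 0, 0, 0, 0.35], [0, 0, 0, 0, 0, 0, 0.35], [0, 0, 0, 0, 0, 0, 0.35], [0, 0, 0, 0, 0, 0, 0.35], [0, 0, 0, 0, 0, 0, 0.35]]}}

```text
time: 14.93
position: [0.407, -0.2515, 0.0302]
tool_rot: [3.132, -0.237, 0.002]
ft_force: [0.0, -0.6, -2.6]
grip_width: 0.479
grip_force: 39.9
```

{"fn": "step_arm", "kwargs": {"targets": [[0, 0, -1.3, 0, 0, 0, 0.35], [0, 0, -1.3, 0, 0, 0, 0.35], [0, 0, -0.6, 0, 0, 0, 0.35], [0, 0, -0.2, 0, 0, 0, 0.35], [0, 0, 0, 0, 0, 0, 0.35]]}}

```text
time: 15.35
position: [0.4063, -0.2509, -0.0049]
tool_rot: [-3.132, 0.237, 0.001]
ft_force: [0.3, 0.0, -2.7]
grip_width: 0.479
grip_force: 39.9
```

{"fn": "step_arm", "kwargs": {"targets": [[0, 0, 0, 0, 0, 0, 0.35], [0, 0, 0, 0, 0, 0, 0.35], [0, 0, 0, 0, 0, 0, 0.35], [0, 0, 0, 0, 0, 0, 0.35], [0, 0, 0, 0, 0, 0, 0.35]]}}

```text
time: 15.77
position: [0.4068, -0.2513, -0.0043]
tool_rot: [3.132, -0.237, 0.001]
ft_force: [0.3, 0.3, -2.3]
grip_width: 0.482
grip_force: 39.9
```

{"fn": "step_arm", "kwargs": {"targets": [[0, 0, -0.1, 0, 0, 0, 0.35], [0, 0, 0, 0, 0, 0, 0.35], [0, 0, 0, 0, 0, 0, 0.6], [0, 0, 0, 0, 0, 0, 0.8], [0, 0, 0, 0, 0, 0, 1]]}}

```text
time: 16.18
position: [0.407, -0.2513, -0.0053]
tool_rot: [3.132, -0.237, 0.001]
ft_force: [-0.1, 0.6, -0.5]
grip_width: 0.627
grip_force: 0.0
```

{"fn": "step_arm", "kwargs": {"targets": [[0, 0, 0, 0, 0, 0, 1], [0, 0, 0, 0, 0, 0, 1], [0, 0, 2, 0, 0, 0, 1], [0, 0, 4, 0, 0, 0, 1], [0, 0, 4, 0, 0, 0, 1]]}}

```text
time: 16.6
position: [0.4052, -0.25, 0.0943]
tool_rot: [-3.13, 0.236, 0.005]
ft_force: [1.2, -1.1, 0.9]
grip_width: 0.962
grip_force: 0.0
```

{"fn": "step_arm", "kwargs": {"targets": [[2.02, 2.97, 1, 0, 0, 0.4, 1], [2.02, 2.97, 0, 0, 0, 0.4, 1], [2.02, 2.97, 0, 0, 0, 0.4, 1], [2.02, 2.97, 0, 0, 0, 0.4, 1], [2.02, 2.97, 0, 0, 0, 0.4, 1]]}}

```text
time: 17.02
position: [0.5084, -0.1013, 0.1049]
tool_rot: [3.136, -0.182, 0.002]
ft_force: [0.9, -0.0, -0.6]
grip_width: 1.002
grip_force: 0.0
```

{"fn": "step_arm", "kwargs": {"targets": [[2.02, 2.97, 0, 0, 0, 0.4, 1], [2.02, 2.97, 0, 0, 0, 0, 1], [2.02, 2.97, 0, 0, 0, 0, 1], [2.02, 2.97, 0, 0, 0, 0, 1], [0, 0, 0, 0, 0, 0, 1]]}}

```text
time: 17.43
position: [0.591, 0.0254, 0.1048]
tool_rot: [-3.131, 0.156, -0.004]
ft_force: [-0.9, 0.3, 0.6]
grip_width: 0.998
grip_force: 0.0
```

Run:
```python
from h import *
im,d=grab('top','t5');im,s=grab('scene','s5')
v,u=np.mgrid[0:420,0:560]
def cloud(n,d):
    p=C[n];K=np.array(p["intrinsics"]);R=cv2.Rodrigues(np.array(p["rvec"],float))[0];t=np.array(p["tvec"],float).ravel()
    q=cv2.undistortPoints(np.stack([u,v],-1).reshape(-1,1,2).astype(float),K,np.array(p["distortion"])).reshape(-1,2)
    return (np.c_[q,np.ones(len(q))]*d.reshape(-1,1)-t)@R
T=cloud('scene',s)
def box(n,x,y,r,z0,z1):
    m=(abs(T[:,0]-x)<r)&(abs(T[:,1]-y)<r)&(T[:,2]>z0)&(T[:,2]<z1);P=T[m]
    if len(P)>4:
        (c,sz,a)=cv2.minAreaRect(P[:,:2].astype(np.float32));print(n,len(P),np.round(c,4),np.round(sz,4),round(a,1),'mean',np.round(P.mean(0),4))
box('slug',.605,-.267,.04,.03,.045);box('block',.406,-.251,.05,.026,.04);box('disc',.588,.016,.05,.063,.075)
print(ctrl.get_state()['position'])
```

```text
slug 88 [ 0.6052 -0.2656] [0.0263 0.0222] 47.0 mean [ 0.6064 -0.2635  0.0347]
block 9 [ 0.414  -0.2709] [0.0045 0.0255] 89.0 mean [ 0.4171 -0.2703  0.0286]
disc 698 [0.5895 0.0174] [0.0636 0.0627] 38.1 mean [0.5913 0.0187 0.0675]
[0.58849889 0.0183427  0.10411633]
```

{"fn": "step_arm", "kwargs": {"targets": [[0.05, -0.1, -2, 0, 0, 0, 1], [0, 0, -2, 0, 0, 0, 1], [0, 0, 0, 0, 0, 0, 1], [0, 0, 0, 0, 0, 0, 1], [0, 0, 0, 0, 0, 0, 1]]}}

```text
time: 17.95
position: [0.5891, 0.0141, 0.0653]
tool_rot: [3.136, -0.174, 0.001]
ft_force: [-0.8, 0.9, 0.2]
grip_width: 0.996
grip_force: 0.0
```

{"fn": "step_arm", "kwargs": {"targets": [[0, 0, -1, 0, 0, 0, 1], [0, 0, -1, 0, 0, 0, 1], [0, 0, -0.5, 0, 0, 0, 1], [0, 0, 0, 0, 0, 0, 1], [0, 0, 0, 0, 0, 0, 1]]}}

```text
time: 18.37
position: [0.5884, 0.0153, 0.0388]
tool_rot: [-3.137, 0.171, 0.002]
ft_force: [0.7, -0.4, 0.8]
grip_width: 0.998
grip_force: 0.0
```

{"fn": "step_arm", "kwargs": {"targets": [[0.1, 0.15, -0.1, 0, 0, 0, 1], [0, 0, 0, 0, 0, 0, 0.6], [0, 0, 0, 0, 0, 0, 0.6], [0, 0, 0, 0, 0, 0, 0.6], [0, 0, 0, 0, 0, 0, 0.6]], "force": 45}}

```text
time: 18.78
position: [0.59, 0.0167, 0.0386]
tool_rot: [3.137, -0.171, 0.0]
ft_force: [-0.8, -0.3, -0.4]
grip_width: 0.781
grip_force: 0.0
```

{"fn": "step_arm", "kwargs": {"targets": [[0, 0, 0, 0, 0, 0, 0.6], [0, 0, 0, 0, 0, 0, 0.6], [0, 0, 0, 0, 0, 0, 0.6], [0, 0, 0, 0, 0, 0, 0.6], [0, 0, 0, 0, 0, 0, 0.6]]}}

```text
time: 19.2
position: [0.59, 0.0167, 0.0386]
tool_rot: [3.137, -0.171, 0.0]
ft_force: [-0.3, -0.1, 1.5]
grip_width: 0.717
grip_force: 45.0
```

{"fn": "step_arm", "kwargs": {"targets": [[0, 0, 1, 0, 0, 0, 0.6], [0, 0, 2.5, 0, 0, 0, 0.6], [0, 0, 3, 0, 0, 0, 0.6], [0.1, 1.7, 0, 0, 0, 0, 0.6], [0.2, 3, 0, 0, 0, 0, 0.6]]}}

```text
time: 19.62
position: [0.5946, 0.0587, 0.1054]
tool_rot: [3.133, -0.183, 0.005]
ft_force: [0.5, -0.4, -3.8]
grip_width: 0.719
grip_force: 45.0
```

{"fn": "step_arm", "kwargs": {"targets": [[0.2, 3, 0, 0, 0, 0, 0.6], [0.2, 3, 0, 0, 0, 0, 0.6], [0.2, 3, 0, 0, 0, 0, 0.6], [0.2, 3, 0, 0, 0, 0, 0.6], [0.2, 3, 0, 0, 0, 0, 0.6]]}}

```text
time: 20.03
position: [0.6022, 0.2146, 0.1032]
tool_rot: [3.136, -0.172, -0.002]
ft_force: [0.5, 1.0, -2.8]
grip_width: 0.721
grip_force: 45.0
```

{"fn": "step_arm", "kwargs": {"targets": [[0.2, 3, 0, 0, 0, 0, 0.6], [0.1, 3, 0, 0, 0, 0, 0.6], [0, 1.5, 0, 0, 0, 0, 0.6], [0, 0, 0, 0, 0, 0, 0.6], [0, 0, 0, 0, 0, 0, 0.6]]}}

```text
time: 20.45
position: [0.6047, 0.2898, 0.103]
tool_rot: [3.137, -0.167, -0.003]
ft_force: [0.1, -0.1, -3.3]
grip_width: 0.721
grip_force: 45.0
```

{"fn": "step_arm", "kwargs": {"targets": [[0, 0, -2, 0, 0, 0, 0.6], [0, 0, -2.5, 0, 0, 0, 0.6], [0, 0, -2.5, 0, 0, 0, 0.6], [0, 0, -1, 0, 0, 0, 0.6], [0, 0, 0, 0, 0, 0, 0.6]]}}

```text
time: 20.87
position: [0.6041, 0.2851, 0.0199]
tool_rot: [3.132, -0.174, -0.009]
ft_force: [-1.4, -0.9, -3.7]
grip_width: 0.721
grip_force: 45.0
```

{"fn": "step_arm", "kwargs": {"targets": [[0, 0, 0, 0, 0, 0, 0.6], [0, 0, 0, 0, 0, 0, 0.6], [0, 0, 0, 0, 0, 0, 0.6], [0, 0, 0, 0, 0, 0, 0.6], [0, 0, 0, 0, 0, 0, 0.6]]}}

```text
time: 21.28
position: [0.6065, 0.2891, 0.0246]
tool_rot: [-3.136, 0.171, -0.003]
ft_force: [0.7, 1.1, -4.2]
grip_width: 0.721
grip_force: 45.0
```

Now (0.6065, 0.289, 0.0246); target is x 0.605 and z -0.0045, then release.

{"fn": "step_arm", "kwargs": {"targets": [[-0.1, 0, -1.2, 0, 0, 0, 0.6], [0, 0, -1, 0, 0, 0, 0.6], [0, 0, -0.5, 0, 0, 0, 0.6], [0, 0, -0.2, 0, 0, 0, 0.6], [0, 0, 0, 0, 0, 0, 0.6]]}}

```text
time: 21.7
position: [0.6037, 0.2879, -0.0061]
tool_rot: [3.135, -0.171, -0.004]
ft_force: [-3.2, -2.0, 2.0]
grip_width: 0.719
grip_force: 45.0
```

{"fn": "step_arm", "kwargs": {"targets": [[0, 0, 0, 0, 0, 0, 0.6], [0, 0, 0, 0, 0, 0, 0.6], [0, 0, 0, 0, 0, 0, 0.6], [0, 0, 0, 0, 0, 0, 0.6], [0, 0, 0, 0, 0, 0, 0.6]]}}

```text
time: 22.12
position: [0.6049, 0.2887, -0.0059]
tool_rot: [-3.137, 0.171, 0.0]
ft_force: [0.0, -0.8, -0.4]
grip_width: 0.724
grip_force: 45.0
```

{"fn": "step_arm", "kwargs": {"targets": [[0, 0, 0, 0, 0, 0, 1], [0, 0, 0, 0, 0, 0, 1], [0, 0, 0, 0, 0, 0, 1], [0, 0, 0, 0, 0, 0, 1], [0, 0, 0, 0, 0, 0, 1]]}}

```text
time: 22.53
position: [0.6052, 0.289, -0.0053]
tool_rot: [-3.136, 0.171, -0.001]
ft_force: [0.4, 0.2, -0.6]
grip_width: 0.968
grip_force: 0.0
```

{"fn": "step_arm", "kwargs": {"targets": [[0, 0, 2, 0, 0, 0, 1], [0, 0, 4, 0, 0, 0, 1], [0, 0, 4, 0, 0, 0, 1], [0, 0, 4, 0, 0, 0, 1], [0, 0, 0, 0, 0, 0, 1]]}}

```text
time: 22.95
position: [0.6093, 0.2922, 0.1444]
tool_rot: [-3.129, 0.171, -0.021]
ft_force: [1.7, 1.5, 1.2]
grip_width: 1.0
grip_force: 0.0
```

{"fn": "step_arm", "kwargs": {"targets": [[-0.2, -2.75, 0, 0, 0, 7, 1], [-0.2, -2.75, 0, 0, 0, 7, 1], [-0.2, -2.75, 0, 0, 0, 7, 1], [-0.2, -2.75, 0, 0, 0, 7, 1], [-0.2, -2.75, 0, 0, 0, 7, 1]]}}

```text
time: 23.37
position: [0.5948, 0.1501, 0.1344]
tool_rot: [3.04, 0.79, 0.001]
ft_force: [0.9, 0.2, -0.1]
grip_width: 1.0
grip_force: 0.0
```

{"fn": "step_arm", "kwargs": {"targets": [[-0.2, -2.75, 0, 0, 0, 7, 1], [-0.2, -2.75, 0, 0, 0, 7, 1], [-0.2, -2.75, 0, 0, 0, 7, 1], [-0.2, -2.75, 0, 0, 0, 7, 1], [-0.2, -2.75, 0, 0, 0, 7, 1]]}}

```text
time: 23.78
position: [0.5848, 0.0124, 0.1345]
tool_rot: [2.662, 1.667, 0.001]
ft_force: [0.1, 0.0, 0.4]
grip_width: 1.0
grip_force: 0.0
```

{"fn": "step_arm", "kwargs": {"targets": [[-0.2, -2.75, 0, 0, 0, 7, 1], [-0.2, -2.75, 0, 0, 0, 7, 1], [-0.1, -2.75, 0, 0, 0, 6, 1], [0, 0, 0, 0, 0, 0, 1], [0, 0, 0, 0, 0, 0, 1]]}}

```text
time: 24.2
position: [0.5798, -0.0714, 0.1341]
tool_rot: [2.344, 2.091, -0.0]
ft_force: [0.3, 0.1, 0.4]
grip_width: 1.001
grip_force: 0.0
```

{"fn": "step_arm", "kwargs": {"targets": [[0, 0, 0, 0, 0, 0, 1], [0, 0, 0, 0, 0, 0, 1], [0, 0, 0, 0, 0, 0, 1], [0, 0, 0, 0, 0, 0, 1], [0, 0, 0, 0, 0, 0, 1]]}}

```text
time: 24.62
position: [0.5799, -0.0678, 0.1345]
tool_rot: [2.338, 2.099, 0.0]
ft_force: [0.8, -1.0, 0.1]
grip_width: 1.001
grip_force: 0.0
```

```bash
cat > cl.py <<'E'
from h import *
v,u=np.mgrid[0:420,0:560]
def cloud(n,d):
    p=C[n];K=np.array(p["intrinsics"]);R=cv2.Rodrigues(np.array(p["rvec"],float))[0];t=np.array(p["tvec"],float).ravel()
    q=cv2.undistortPoints(np.stack([u,v],-1).reshape(-1,1,2).astype(float),K,np.array(p["distortion"])).reshape(-1,2)
    return (np.c_[q,np.ones(len(q))]*d.reshape(-1,1)-t)@R
def box(T,n,x,y,r,z0,z1):
    m=(abs(T[:,0]-x)<r)&(abs(T[:,1]-y)<r)&(T[:,2]>z0)&(T[:,2]<z1);P=T[m]
    if len(P)>4:
        (c,sz,a)=cv2.minAreaRect(P[:,:2].astype(np.float32));print(n,len(P),np.round(c,4),np.round(sz,4),round(a,1),'mean',np.round(P.mean(0),4))
E
python3 - <<'E'
from cl import *
for n in('scene','top'):
    im,s=grab(n,n+'6');T=cloud(n,s);print(n)
    box(T,'slug',.605,-.267,.04,.03,.045);box(T,'block',.406,-.251,.05,.026,.04);box(T,'disc',.604,.289,.06,.018,.03)
    box(T,'handle',.58,-.069,.03,.044,.06)
s=ctrl.get_state();print(s['position'],s['tool_rot'],s['joint_positions'])
E
```

```text
scene
slug 88 [ 0.6056 -0.2647] [0.0267 0.0244] 23.2 mean [ 0.6063 -0.2639  0.0346]
block 60 [ 0.4087 -0.2384] [0.0159 0.0384] 85.9 mean [ 0.4095 -0.2387  0.0294]
disc 940 [0.6043 0.2886] [0.0626 0.0627] 48.5 mean [0.6062 0.2897 0.0235]
handle 202 [ 0.5838 -0.0555] [0.0367 0.0345] 80.0 mean [ 0.585  -0.0571  0.0509]
top
slug 90 [ 0.6032 -0.266 ] [0.0242 0.0254] 26.4 mean [ 0.6032 -0.2656  0.0364]
disc 506 [0.6    0.2891] [0.0594 0.0631] 0.8 mean [0.6007 0.2885 0.0245]
[ 0.57991159 -0.0682163   0.13443065] [2.33819448e+00 2.09794322e+00 1.32666571e-04] [ 0.85551034  0.36607306 -0.95078765  1.68344771  0.3117186   1.2537227
 -0.270803  ]
```

Slug, block and disc stand where intended. Next I grip the handle by its ends.

{"fn": "step_arm", "kwargs": {"targets": [[0, -0.08, -3, 0, 0, 0, 1], [0, 0, -3, 0, 0, 0, 1], [0, 0, -2, 0, 0, 0, 1], [0, 0, 0, 0, 0, 0, 1], [0, 0, 0, 0, 0, 0, 1]], "force": 30}}

```text
time: 25.13
position: [0.5792, -0.0693, 0.0538]
tool_rot: [-2.337, -2.096, 0.001]
ft_force: [-0.5, 0.1, 1.6]
grip_width: 0.999
grip_force: 0.0
```

{"fn": "step_arm", "kwargs": {"targets": [[0, 0, -2, 0, 0, 0, 1], [0, 0, -1.4, 0, 0, 0, 1], [0, 0, 0, 0, 0, 0, 1], [0, 0, 0, 0, 0, 0, 1], [0, 0, 0, 0, 0, 0, 1]]}}

```text
time: 25.55
position: [0.5806, -0.0695, 0.0215]
tool_rot: [2.338, 2.096, 0.002]
ft_force: [0.1, -0.5, -0.1]
grip_width: 0.998
grip_force: 0.0
```

{"fn": "step_arm", "kwargs": {"targets": [[0, 0, -0.3, 0, 0, 0, 0.3], [0, 0, 0, 0, 0, 0, 0.3], [0, 0, 0, 0, 0, 0, 0.3], [0, 0, 0, 0, 0, 0, 0.3], [0, 0, 0, 0, 0, 0, 0.3]]}}

```text
time: 25.97
position: [0.58, -0.0696, 0.0176]
tool_rot: [2.339, 2.097, 0.0]
ft_force: [-0.8, 1.1, 1.1]
grip_width: 0.704
grip_force: 0.0
```

{"fn": "step_arm", "kwargs": {"targets": [[0, 0, 0, 0, 0, 0, 0.3], [0, 0, 0, 0, 0, 0, 0.3], [0, 0, 0, 0, 0, 0, 0.3], [0, 0, 0, 0, 0, 0, 0.3], [0, 0, 0, 0, 0, 0, 0.3]]}}

```text
time: 26.38
position: [0.5794, -0.0696, 0.0173]
tool_rot: [-2.339, -2.097, 0.001]
ft_force: [-1.9, 0.3, 1.4]
grip_width: 0.383
grip_force: 30.0
```

{"fn": "step_arm", "kwargs": {"targets": [[0, 0, 0, 0, 0, 0, 0.3], [0, 0, 0, 0, 0, 0, 0.3], [0, 0, 0, 0, 0, 0, 0.3], [0, 0, 0, 0, 0, 0, 0.3], [0, 0, 0, 0, 0, 0, 0.3]]}}

```text
time: 26.8
position: [0.5795, -0.0696, 0.0174]
tool_rot: [-2.339, -2.097, 0.001]
ft_force: [-3.0, -0.1, 1.7]
grip_width: 0.381
grip_force: 30.0
```

Handle gripped (34 mm). I follow the arc.

{"fn": "step_arm", "kwargs": {"targets": [[0.01, 0.05, 1.32, 0, 0, 0, 0.3], [0.02, 0.16, 1.31, 0, 0, 0, 0.3], [0.03, 0.26, 1.29, 0, 0, 0, 0.3], [0.04, 0.36, 1.27, 0, 0, 0, 0.3], [0.05, 0.46, 1.24, 0, 0, 0, 0.3]]}}

```text
time: 27.22
position: [0.5809, -0.056, 0.0832]
tool_rot: [-2.339, -2.097, 0.001]
ft_force: [-1.3, 1.8, -3.7]
grip_width: 0.384
grip_force: 30.0
```

{"fn": "step_arm", "kwargs": {"targets": [[0.06, 0.56, 1.19, 0, 0, 0, 0.3], [0.07, 0.65, 1.15, 0, 0, 0, 0.3], [0.08, 0.74, 1.09, 0, 0, 0, 0.3], [0.09, 0.83, 1.02, 0, 0, 0, 0.3], [0.1, 0.9, 0.96, 0, 0, 0, 0.3]]}}

```text
time: 27.63
position: [0.5851, -0.0193, 0.1367]
tool_rot: [2.339, 2.097, -0.001]
ft_force: [-2.5, 0.6, -4.0]
grip_width: 0.388
grip_force: 30.0
```

{"fn": "step_arm", "kwargs": {"targets": [[0.1, 0.98, 0.88, 0, 0, 0, 0.3], [0.11, 1.04, 0.8, 0, 0, 0, 0.3], [0.12, 1.1, 0.71, 0, 0, 0, 0.3], [0.13, 1.16, 0.62, 0, 0, 0, 0.3], [0.13, 1.2, 0.53, 0, 0, 0, 0.3]]}}

```text
time: 28.05
position: [0.5912, 0.0356, 0.172]
tool_rot: [2.339, 2.096, -0.001]
ft_force: [-4.2, -1.3, -1.4]
grip_width: 0.388
grip_force: 30.0
```

{"fn": "step_arm", "kwargs": {"targets": [[0.13, 1.24, 0.43, 0, 0, 0, 0.3], [0.14, 1.27, 0.33, 0, 0, 0, 0.3], [0.14, 1.29, 0.22, 0, 0, 0, 0.3], [0.14, 1.3, 0.12, 0, 0, 0, 0.3], [0.14, 1.31, 0.01, 0, 0, 0, 0.3]]}}

```text
time: 28.47
position: [0.5986, 0.1008, 0.1833]
tool_rot: [2.339, 2.097, 0.002]
ft_force: [-3.6, -1.5, 0.8]
grip_width: 0.383
grip_force: 30.0
```

{"fn": "step_arm", "kwargs": {"targets": [[0.14, 1.31, -0.09, 0, 0, 0, 0.3], [0, 0, 0, 0, 0, 0, 0.3], [0, 0, 0, 0, 0, 0, 0.3], [0, 0, 0, 0, 0, 0, 0.3], [0, 0, 0, 0, 0, 0, 0.3]]}}

```text
time: 28.88
position: [0.5999, 0.1127, 0.1824]
tool_rot: [-2.339, -2.097, -0.003]
ft_force: [-3.7, 1.1, 6.0]
grip_width: 0.382
grip_force: 30.0
```

Bar is about 1.67 rad. I push a bit further to about 1.8 for clearance, then release and rise.

{"fn": "step_arm", "kwargs": {"targets": [[0.12, 1.0, -0.15, 0, 0, 0, 0.3], [0.12, 1.0, -0.2, 0, 0, 0, 0.3], [0, 0, 0, 0, 0, 0, 0.3], [0, 0, 0, 0, 0, 0, 0.3], [0, 0, 0, 0, 0, 0, 0.65]]}}

```text
time: 29.3
position: [0.6025, 0.1321, 0.1785]
tool_rot: [2.339, 2.096, 0.003]
ft_force: [0.1, 0.6, -0.4]
grip_width: 0.41
grip_force: 0.0
```

{"fn": "step_arm", "kwargs": {"targets": [[0, 0, 0, 0, 0, 0, 0.65], [0, 0, 0, 0, 0, 0, 0.65], [0, 0, 0, 0, 0, 0, 0.65], [0, 0, 0, 0, 0, 0, 0.65], [0, 0, 0, 0, 0, 0, 0.65]]}}

```text
time: 29.72
position: [0.6021, 0.1317, 0.1777]
tool_rot: [2.34, 2.096, -0.0]
ft_force: [0.0, -0.4, -0.8]
grip_width: 0.637
grip_force: 0.0
```

{"fn": "step_arm", "kwargs": {"targets": [[0, 0, 2, 0, 0, 0, 0.65], [0, 0, 3, 0, 0, 0, 0.65], [0, 0, 3, 0, 0, 0, 0.65], [-2, -2, 0, 0, 0, -7, 0.65], [-2, -2, 0, 0, 0, -7, 0.65]]}}

```text
time: 30.13
position: [0.5627, 0.0942, 0.2596]
tool_rot: [-2.579, -1.793, -0.007]
ft_force: [-0.0, -1.5, -0.1]
grip_width: 0.65
grip_force: 0.0
```

{"fn": "step_arm", "kwargs": {"targets": [[-2, -2, 0, 0, 0, -7, 0.65], [-2, -2, 0, 0, 0, -7, 0.65], [0, -1.5, 0, 0, 0, -7, 0.65], [0, 0, 0, 0, 0, -7, 0.65], [0, 0, 0, 0, 0, -7, 0.65]]}}

```text
time: 30.55
position: [0.5218, 0.0351, 0.2581]
tool_rot: [3.001, 0.924, 0.0]
ft_force: [-0.2, 1.1, 0.2]
grip_width: 0.65
grip_force: 0.0
```

{"fn": "step_arm", "kwargs": {"targets": [[0, 0, 0, 0, 0, -7, 0.65], [0, 0, 0, 0, 0, -7, 0.65], [0, 0, 0, 0, 0, -7, 0.65], [0, 0, 0, 0, 0, -7, 0.65], [0, 0, 0, 0, 0, -7, 0.65]]}}

```text
time: 30.97
position: [0.5219, 0.0372, 0.2579]
tool_rot: [3.141, -0.016, 0.0]
ft_force: [-1.0, -0.4, -0.4]
grip_width: 0.65
grip_force: 0.0
```

{"fn": "step_arm", "kwargs": {"targets": [[0, 0, 0, 0, 0, -6, 0.65], [0, 0, 0, 0, 0, 0, 0.65], [0, 0, 0, 0, 0, 0, 0.65], [0, 0, 0, 0, 0, 0, 0.65], [0, 0, 0, 0, 0, 0, 0.65]]}}

```text
time: 31.38
position: [0.5219, 0.0372, 0.2579]
tool_rot: [3.137, -0.168, 0.0]
ft_force: [-0.1, 0.2, -0.1]
grip_width: 0.648
grip_force: 0.0
```

Run:
```python
from cl import *
im,s=grab('scene','s7');T=cloud('scene',s)
box(T,'insert',.545,.02,.05,.038,.046)
m=(abs(T[:,0]-.6)<.05)&(T[:,1]>.06)&(T[:,1]<.2)&(T[:,2]>.1)&(T[:,2]<.23)
for z in(.11,.13,.15,.17,.19,.205,.215):
    P=T[m&(abs(T[:,2]-z)<.006)]
    if len(P): print(z,len(P),np.round(np.median(P,0),3))
st=ctrl.get_state();print(st['position'],st['tool_rot'],st['joint_positions'])
b=cv2.imread('pics/s7.png')[130:330,160:400];cv2.imwrite('pics/s7c.png',cv2.resize(b,(720,600),interpolation=cv2.INTER_CUBIC))
```

```text
insert 444 [0.5571 0.0206] [0.0436 0.0752] 88.3 mean [0.5594 0.0201 0.0411]
0.11 61 [0.616 0.113 0.109]
0.13 70 [0.613 0.118 0.131]
0.15 89 [0.614 0.12  0.149]
0.17 51 [0.612 0.127 0.17 ]
0.19 53 [0.613 0.131 0.19 ]
0.205 67 [0.61  0.136 0.208]
0.215 127 [0.605 0.134 0.213]
[0.52195097 0.03714071 0.25791089] [ 3.13695736e+00 -1.68899461e-01  5.34200778e-05] [ 0.72024034  0.08298214 -0.88179132  1.65157641  0.06469432  1.4374489
 -1.84684714]
```

View pics/s7c.png

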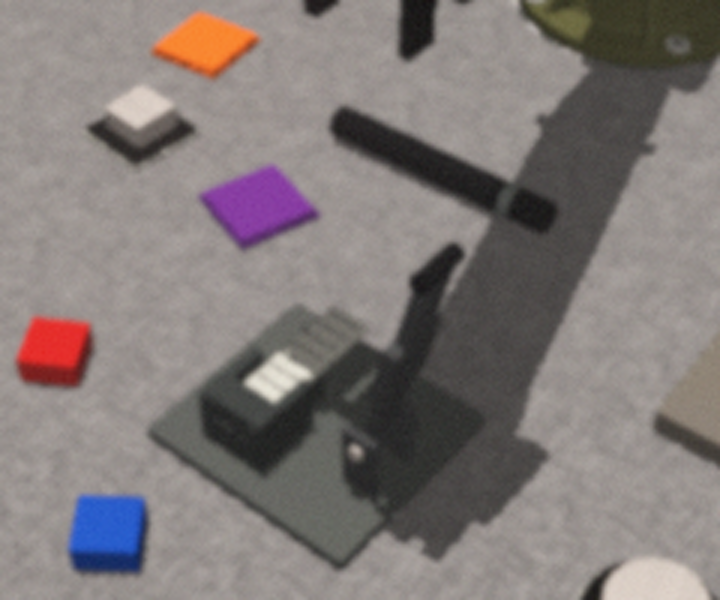

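The picture shows the bar leaning just past upright (handle about (440,265)), with the insert still in its channel between (275,375) and the free end near (345,322). The block stands on its pad at (140,110). Next I descend to the insert's free end.

{"fn": "step_arm", "kwargs": {"targets": [[0.65, -1.5, -3, 0, 0, 0, 0.65], [0, 0, -4, 0, 0, 0, 0.65], [0, 0, -4, 0, 0, 0, 0.65], [0, 0, -4, 0, 0, 0, 0.65], [0, 0, -2, 0, 0, 0, 0.65]]}}

```text
time: 31.85
position: [0.5253, 0.0216, 0.0833]
tool_rot: [-3.137, 0.17, 0.01]
ft_force: [-0.7, -0.4, 0.3]
grip_width: 0.649
grip_force: 0.0
```

{"fn": "step_arm", "kwargs": {"targets": [[0, 0, 0, 0, 0, 0, 0.65], [0, 0, 0, 0, 0, 0, 0.65], [0, 0, 0, 0, 0, 0, 0.65], [0, 0, 0, 0, 0, 0, 0.65], [0, 0, 0, 0, 0, 0, 0.65]]}}

```text
time: 32.27
position: [0.53, 0.0221, 0.0899]
tool_rot: [3.136, -0.171, 0.006]
ft_force: [-0.5, 1.1, 0.8]
grip_width: 0.65
grip_force: 0.0
```

Run:
```python
from h import *
print(ctrl.get_state()['position'])
for x,y in((330,307),(362,330)): print(atz('scene',160+(x+.5)/3-.5,130+(y+.5)/3-.5,.042))
```

```text
[0.53002242 0.02213858 0.0898899 ]
[0.5223732  0.00922326 0.042     ]
[0.5285616  0.03869783 0.042     ]
```

{"fn": "step_arm", "kwargs": {"targets": [[0, 0, -3, 0, 0, 0, 0.65], [0, 0, -2.5, 0, 0, 0, 0.65], [0, 0, -1.5, 0, 0, 0, 0.65], [0, 0, -0.6, 0, 0, 0, 0.65], [0, 0, 0, 0, 0, 0, 0.65]], "force": 45}}

```text
time: 32.68
position: [0.528, 0.022, 0.0115]
tool_rot: [-3.137, 0.171, 0.002]
ft_force: [-1.2, 0.4, -0.7]
grip_width: 0.65
grip_force: 0.0
```

{"fn": "step_arm", "kwargs": {"targets": [[0, 0, 0, 0, 0, 0, 0.65], [0, 0, 0, 0, 0, 0, 0.65], [0, 0, 0, 0, 0, 0, 0.4], [0, 0, 0, 0, 0, 0, 0.2], [0, 0, 0, 0, 0, 0, 0.2]]}}

```text
time: 33.1
position: [0.529, 0.022, 0.0126]
tool_rot: [3.137, -0.172, 0.002]
ft_force: [-1.0, -0.0, -0.2]
grip_width: 0.502
grip_force: 0.0
```

{"fn": "step_arm", "kwargs": {"targets": [[0, 0, 0, 0, 0, 0, 0.2], [0, 0, 0, 0, 0, 0, 0.2], [0, 0, 0, 0, 0, 0, 0.2], [0, 0, 0, 0, 0, 0, 0.2], [0, 0, 0, 0, 0, 0, 0.2]]}}

```text
time: 33.52
position: [0.5285, 0.0221, 0.0119]
tool_rot: [3.137, -0.171, 0.0]
ft_force: [-0.3, 0.1, 0.9]
grip_width: 0.333
grip_force: 45.0
```

Insert gripped (29 mm). I slide it 64 mm along press -x, then lift.

{"fn": "step_arm", "kwargs": {"targets": [[-0.8, 0.09, 0, 0, 0, 0, 0.2], [-1.4, 0.15, 0, 0, 0, 0, 0.2], [-1.4, 0.15, 0, 0, 0, 0, 0.2], [-1.4, 0.15, 0, 0, 0, 0, 0.2], [-1.4, 0.15, 0, 0, 0, 0, 0.2]]}}

```text
time: 33.93
position: [0.4633, 0.0293, 0.0117]
tool_rot: [3.137, -0.171, -0.0]
ft_force: [0.2, 0.3, -0.2]
grip_width: 0.337
grip_force: 45.0
```

{"fn": "step_arm", "kwargs": {"targets": [[0, 0, 0, 0, 0, 0, 0.2], [0, 0, 0, 0, 0, 0, 0.2], [0, 0, 1, 0, 0, 0, 0.2], [0, 0, 3, 0, 0, 0, 0.2], [0, 0, 4, 0, 0, 0, 0.2]]}}

```text
time: 34.35
position: [0.4626, 0.0294, 0.0912]
tool_rot: [-3.134, 0.17, 0.009]
ft_force: [0.8, -1.4, -0.2]
grip_width: 0.338
grip_force: 45.0
```

{"fn": "step_arm", "kwargs": {"targets": [[0, 0, 2, 0, 0, 0, 0.2], [0, 0, 0, 0, 0, 0, 0.2], [0, 0, 0, 0, 0, 0, 0.2], [0, 0, 0, 0, 0, 0, 0.2], [0, 0, 0, 0, 0, 0, 0.2]]}}

```text
time: 34.77
position: [0.4635, 0.029, 0.1107]
tool_rot: [-3.136, 0.171, 0.004]
ft_force: [-0.0, 1.3, -0.1]
grip_width: 0.34
grip_force: 45.0
```

Run:
```python
from cl import *
st=ctrl.get_state();print(st['position'],st['tool_rot'],st['grip_width'],st['grip_force'])
im,s=grab('scene','s8');T=cloud('scene',s)
z=st['position'][2]+.03
m=(T[:,0]>.44)&(T[:,0]<.6)&(abs(T[:,1]-.02)<.03)&(abs(T[:,2]-z)<.012);P=T[m];print(len(P),P.min(0),P.max(0))
e=np.array([.994,-.108,0]);a=(P-st['position'])@e
for lo in range(10,110,10):
    Q=P[(a>lo/1000)&(a<lo/1000+.01)]
    if len(Q): print(lo,len(Q),np.round(Q.mean(0),4))
print('far end',np.percentile(a,[90,97,99,100]))
# plate
im,t=grab('top','t8');T=cloud('top',t)
m=(abs(T[:,0]-.394)<.1)&(abs(T[:,1]-.27)<.07)&(T[:,2]>.013)&(T[:,2]<.03);print('plate',cv2.minAreaRect(T[m][:,:2].astype(np.float32)),T[m].mean(0))
T=cloud('scene',s);m=(abs(T[:,0]-.394)<.1)&(abs(T[:,1]-.27)<.07)&(T[:,2]>.013)&(T[:,2]<.03);print('plate',cv2.minAreaRect(T[m][:,:2].astype(np.float32)),T[m].mean(0))
```

```text
[0.46347023 0.02900111 0.11067042] [-3.13639     0.17107575  0.00400081] 0.34008094942266553 44.99213397502899
783 [0.45382594 0.00514    0.13068883] [0.56691709 0.04928598 0.15266466]
10 104 [0.4768 0.0281 0.1408]
20 65 [0.4885 0.0285 0.1392]
30 64 [0.4987 0.0281 0.1388]
40 62 [0.5086 0.027  0.139 ]
50 67 [0.5188 0.0259 0.1391]
60 64 [0.5284 0.0254 0.1387]
70 67 [0.5382 0.0239 0.1389]
80 74 [0.5483 0.0232 0.1388]
90 64 [0.5583 0.0221 0.1384]
100 51 [0.5645 0.019  0.1367]
far end [0.09561832 0.10142623 0.10246516 0.10308817]
plate ((0.3936578631401062, 0.2718912363052368), (0.0822746753692627, 0.1512565165758133), 85.42121124267578) [0.39366402 0.27050422 0.02070826]
plate ((0.3962264060974121, 0.27178603410720825), (0.08154405653476715, 0.1544923633337021), 85.2939682006836) [0.40365683 0.27268039 0.01959252]
```

{"fn": "step_arm", "kwargs": {"targets": [[0, 3.1, 0, 0, 0, 0.2, 0.2], [0, 3.1, 0, 0, 0, 0.2, 0.2], [0, 3.1, 0, 0, 0, 0.2, 0.2], [0, 3.1, 0, 0, 0, 0.2, 0.2], [0, 3.1, 0, 0, 0, 0.2, 0.2]]}}

```text
time: 35.28
position: [0.4638, 0.1852, 0.1112]
tool_rot: [3.138, -0.144, -0.002]
ft_force: [1.0, 0.5, 0.3]
grip_width: 0.337
grip_force: 45.0
```

{"fn": "step_arm", "kwargs": {"targets": [[0, 3.1, 0, 0, 0, 0.2, 0.2], [0, 3.1, 0, 0, 0, 0.2, 0.2], [0, 2.9, 0, 0, 0, 0.2, 0.2], [-2.5, 0, 0, 0, 0, 0, 0.2], [-2.5, 0, 0, 0, 0, 0, 0.2]]}}

```text
time: 35.7
position: [0.4121, 0.2783, 0.1102]
tool_rot: [-3.135, 0.12, 0.011]
ft_force: [-0.1, 0.0, -0.7]
grip_width: 0.335
grip_force: 45.0
```

{"fn": "step_arm", "kwargs": {"targets": [[-2.5, 0, 0, 0, 0, 0, 0.2], [-2.5, 0, 0, 0, 0, 0, 0.2], [-1.6, 0, 0, 0, 0, 0, 0.2], [0, 0, 0, 0, 0, 0, 0.2], [0, 0, 0, 0, 0, 0, 0.2]]}}

```text
time: 36.12
position: [0.3482, 0.2744, 0.1115]
tool_rot: [3.137, -0.127, 0.001]
ft_force: [-0.0, -0.4, -1.1]
grip_width: 0.332
grip_force: 45.0
```

{"fn": "step_arm", "kwargs": {"targets": [[0, 0, -2, 0, 0, 0, 0.2], [0, 0, -3, 0, 0, 0, 0.2], [0, 0, -2, 0, 0, 0, 0.2], [0, 0, 0, 0, 0, 0, 0.2], [0, 0, 0, 0, 0, 0, 0.2]]}}

```text
time: 36.53
position: [0.3478, 0.2752, 0.0412]
tool_rot: [-3.138, 0.127, 0.007]
ft_force: [-0.0, 0.2, 0.7]
grip_width: 0.335
grip_force: 45.0
```

{"fn": "step_arm", "kwargs": {"targets": [[0, 0, 0, 0, 0, 0, 0.2], [0, 0, 0, 0, 0, 0, 0.2], [0, 0, 0, 0, 0, 0, 0.2], [0, 0, 0, 0, 0, 0, 0.2], [0, 0, 0, 0, 0, 0, 0.2]]}}

```text
time: 36.95
position: [0.3491, 0.2751, 0.0426]
tool_rot: [3.139, -0.128, 0.003]
ft_force: [0.8, -0.1, -1.2]
grip_width: 0.335
grip_force: 45.0
```

Run:
```python
from cl import *
st=ctrl.get_state();p=st['position'];print(p,st['tool_rot'],st['grip_width'],st['grip_force'])
im,s=grab('scene','s9');T=cloud('scene',s)
z=p[2]+.029
e=np.array([.9968,-.08,0]);n=np.array([.08,.9968,0])
a=(T-p)@e;b=(T-p)@n
m=(a>.01)&(a<.12)&(abs(b)<.03)&(abs(T[:,2]-z)<.008);P=T[m];a=a[m]
print(len(P),np.percentile(a,[95,98,100]))
for lo in range(10,110,20):
    Q=P[(a>lo/1000)&(a<lo/1000+.02)]
    if len(Q): print(lo,len(Q),np.round(Q.mean(0),4))
```

```text
[0.34909069 0.27509236 0.04255308] [ 3.13887580e+00 -1.27830810e-01  2.62768218e-03] 0.33491308531328323 44.992239475250244
598 [0.10036217 0.10188775 0.10401886]
10 138 [0.3671 0.2754 0.0715]
30 104 [0.3893 0.2735 0.0721]
50 114 [0.4092 0.2719 0.0725]
70 126 [0.4291 0.2696 0.0725]
90 116 [0.4465 0.2691 0.071 ]
```

{"fn": "step_arm", "kwargs": {"targets": [[-0.1, 0, -1.5, 0, 0, 0, 0.2], [0, 0, -1.2, 0, 0, 0, 0.2], [0, 0, -0.7, 0, 0, 0, 0.2], [0, 0, -0.3, 0, 0, 0, 0.2], [0, 0, 0, 0, 0, 0, 0.2]]}}

```text
time: 37.42
position: [0.347, 0.2749, 0.0045]
tool_rot: [3.139, -0.127, -0.002]
ft_force: [0.7, -1.2, -1.0]
grip_width: 0.338
grip_force: 45.0
```

{"fn": "step_arm", "kwargs": {"targets": [[0, 0, 0, 0, 0, 0, 0.2], [0, 0, 0, 0, 0, 0, 0.2], [0, 0, 0, 0, 0, 0, 0.2], [0, 0, 0, 0, 0, 0, 0.2], [0, 0, 0, 0, 0, 0, 0.2]]}}

```text
time: 37.83
position: [0.3477, 0.2751, 0.0052]
tool_rot: [3.139, -0.128, 0.001]
ft_force: [0.6, 0.1, -1.1]
grip_width: 0.333
grip_force: 45.0
```

{"fn": "step_arm", "kwargs": {"targets": [[0, 0, -0.2, 0, 0, 0, 0.2], [0, 0, -0.15, 0, 0, 0, 0.2], [0, 0, 0, 0, 0, 0, 0.2], [0, 0, 0, 0, 0, 0, 0.2], [0, 0, 0, 0, 0, 0, 0.2]]}}

```text
time: 38.25
position: [0.3474, 0.275, 0.0013]
tool_rot: [3.139, -0.127, -0.0]
ft_force: [-0.3, -0.7, 0.1]
grip_width: 0.334
grip_force: 45.0
```

{"fn": "step_arm", "kwargs": {"targets": [[0, 0, 0, 0, 0, 0, 0.6], [0, 0, 0, 0, 0, 0, 0.6], [0, 0, 0, 0, 0, 0, 0.6], [0, 0, 0, 0, 0, 0, 0.6], [0, 0, 0, 0, 0, 0, 0.6]]}}

```text
time: 38.67
position: [0.3475, 0.2751, 0.0015]
tool_rot: [3.139, -0.127, 0.0]
ft_force: [0.0, -0.5, -0.0]
grip_width: 0.579
grip_force: 0.0
```

{"fn": "step_arm", "kwargs": {"targets": [[0, 0, 1, 0, 0, 0, 0.6], [0, 0, 2, 0, 0, 0, 0.6], [0, 0, 3, 0, 0, 0, 0.6], [0, 0, 4, 0, 0, 0, 0.6], [0, 0, 4, 0, 0, 0, 0.6]]}}

```text
time: 39.08
position: [0.346, 0.2754, 0.1421]
tool_rot: [-3.139, 0.124, 0.004]
ft_force: [1.0, -1.4, 0.2]
grip_width: 0.598
grip_force: 0.0
```

{"fn": "step_arm", "kwargs": {"targets": [[1, -3.5, 3, 0, 0, 0, 0.6], [1.5, -3.5, 1, 0, 0, 0, 0.6], [1.5, -3.5, 0, 0, 0, 0, 0.6], [1, -3.5, 0, 0, 0, 0, 0.6], [0, -3.5, 0, 0, 0, 0, 0.6]]}}

```text
time: 39.5
position: [0.3978, 0.1022, 0.1786]
tool_rot: [-3.139, 0.128, -0.004]
ft_force: [0.4, -0.6, 0.5]
grip_width: 0.6
grip_force: 0.0
```

{"fn": "step_arm", "kwargs": {"targets": [[0, -3.5, 0, 0, 0, 0, 0.6], [0, -3.5, 0, 0, 0, 0, 0.6], [0, -3.5, 0, 0, 0, 0, 0.6], [0, 0, 0, 0, 0, 0, 0.6], [0, 0, 0, 0, 0, 0, 0.6]]}}

```text
time: 39.92
position: [0.396, -0.0023, 0.1777]
tool_rot: [-3.138, 0.134, 0.001]
ft_force: [-0.7, 1.2, 1.3]
grip_width: 0.601
grip_force: 0.0
```

Run:
```python
from cl import *
for n in('scene','top'):
    im,s=grab(n,n+'10');T=cloud(n,s);print(n)
    box(T,'slug',.605,-.267,.04,.03,.045);box(T,'block',.406,-.251,.05,.026,.04);box(T,'disc',.604,.289,.06,.018,.03)
    box(T,'insert',.394,.271,.07,.0245,.034);box(T,'bartop',.61,.13,.05,.19,.24)
st=ctrl.get_state();print(st['position'],st['ft_force'],st['time'])
```

```text
scene
slug 90 [ 0.6051 -0.266 ] [0.0283 0.0226] 43.0 mean [ 0.6063 -0.2639  0.0346]
block 191 [ 0.4074 -0.2488] [0.0441 0.0452] 85.5 mean [ 0.4095 -0.2492  0.029 ]
disc 942 [0.604  0.2892] [0.0617 0.0643] 73.7 mean [0.6061 0.2896 0.0236]
insert 615 [0.3937 0.2721] [0.0314 0.1147] 86.3 mean [0.3979 0.2722 0.0278]
bartop 202 [0.6034 0.1315] [0.0146 0.037 ] 81.5 mean [0.6065 0.1331 0.208 ]
top
slug 89 [ 0.6033 -0.2663] [0.0239 0.0246] 44.9 mean [ 0.603  -0.2656  0.0366]
block 320 [ 0.4055 -0.25  ] [0.0435 0.0419] 80.5 mean [ 0.4054 -0.2498  0.0308]
disc 508 [0.6    0.2889] [0.063  0.0597] 87.9 mean [0.6006 0.2883 0.0247]
insert 626 [0.3935 0.2692] [0.0748 0.1373] 85.8 mean [0.3924 0.2718 0.0286]
bartop 151 [0.6013 0.1294] [0.0155 0.0341] 83.5 mean [0.6004 0.1288 0.209 ]
[3.96313104e-01 4.02760761e-05 1.77888703e-01] [0.13557046 0.51006828 0.08525763] 40.0167
```

View pics/top10.png

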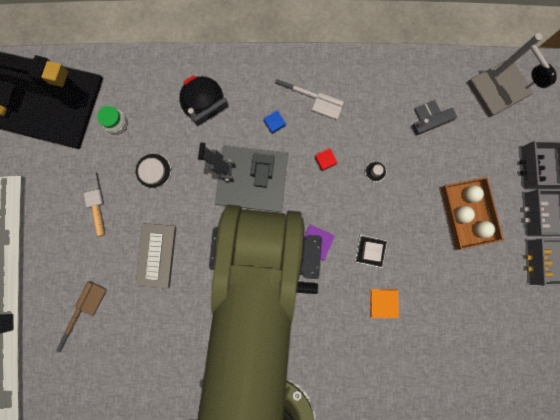

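The slug (376,171), block (372,251) and disc (152,170) are centred on their pads. The insert lies in the middle of the plate at (154,257), and the bar stands open at (213,160). The arm touches nothing, so I hand in.

```bash
python3 -c "
from bench import ctrl
print(ctrl.close_job())"
```

```text
the job is handed in; nothing more can be done
None
```

I finished and handed in the job at about 40 s of the 120 s: the last images show the three weights centred on their own pads, the clamp bar open past upright, and the insert lying flat in the middle of the plate. No verdict came back.

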